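# Find the hanging point of a light bar

### The job

The light bar lies lens-down across the top edge of the wooden batten with its battery-box end drooping onto the bench: find its balance point by sliding it along that edge, gently so as not to crack the lens and never raising it more than a centimetre off the edge, until it stays level and square across the batten by itself with nothing else touching it. Then stand the red handle magnet on the back of the bar, right above the batten, to mark the hanging point, and leave bar and magnet balanced there. Leave the other things on the bench where they are.

Things in the scene. Friction and masses are not known exactly. Their poses are not given: they have to be found in the camera images.
- light: white LED light bar, 420 mm long (own y), 40 wide (x), 24 high (z): frosted lens as flat underside, sheet-steel back and sides; origin at the centre of the underside, z out of the back. Bar and box weigh 0.42 to 0.8 kg; the balance point is unknown, y = +30 to +90 mm. Starts lens-down, lying over the batten about at mid-length, +y end down on the bench (pitch about 0.29 rad)
- pack_end (a point): middle of the lower edge of the light bar's battery-box end (bar's y = +210 mm, z = 0). The grey battery box, 38 mm wide, 80 long, 36 high, with an unknown load of cells, is fixed on the bar's back from y = +120 to +200 mm (its top is 60 mm above the lens face)
- plain_end (a point): middle of the lower edge of the light bar's plain end (bar's y = -210 mm, z = 0)
- batten: pine batten standing on edge, the fulcrum: 12 mm thick (own y), 140 mm long (own x), flat top 60 mm above the bench, on a plywood base 140 x 110 mm, 15 mm thick. Fixed to the bench. Origin: centre of the base's underside. Its y is roughly along the light bar (up to 0.12 rad off)
- edge (a point): middle of the batten's flat top, 60 mm above the bench, on the centreline of its thickness. Pressing the lens against this edge with 40 N or more cracks it; the bar's own weight is 4 to 8 N. A bar let go within about 5 mm of its balance point rocks on the flat top for a second or two, then stays level; otherwise it tips
- magnet: handle magnet, 80 g: steel disc 36 mm across, 9 mm thick, with an upright red plastic grip 20 mm across from 9 to 45 mm height and a small wire eye above that to 66 mm. It stands loose on the bench (there is no magnetic pull to feel). Origin: centre of its underside, z up along the grip
- tape_roll: roll of yellow tape lying flat, 96 mm across, 25 mm high, a bystander; origin: centre of its underside
- screw_jar: clear jar of screws, 60 mm across, 70 mm high, a bystander; origin: centre of its underside
- screwdriver: screwdriver lying on the bench, a bystander; origin: middle of its length
- tape_measure: yellow tape measure, 70 x 65 x 35 mm, a bystander; origin: centre of its underside
- blue_can: blue paint can, 106 mm across, 120 mm high, a bystander; origin: centre of its underside
- green_can: green paint can, 106 mm across, 120 mm high, a bystander; origin: centre of its underside
Not all that is in view belongs to the job. Of the things like the magnet, leave any that is orange or yellow; of the rest the smaller one is meant.

How it is judged (in metres and radians):
On the way:
1. the light bar balances level, square across the batten, on the batten alone, with the robot and the magnet off it (angle between light's own z axis and vertical below 0.04 rad and contact force between light and batten above 3 N and angle between the y axis of light and the y axis of batten, either way round below 0.35 rad and linear speed of light below 0.03 m/s and angular speed of light below 0.4 rad/s and z of light in the frame of batten between 0.055 and 0.065 m and contact force between each of the arm, the fingers, magnet and light below 0.05 N), for 0.3 s.
At the end, for the whole second after the job is handed in: The light bar rests level (within 0.04 rad) and at rest on the batten's top edge alone, square across it (within 0.35 rad); the magnet stands upright and at rest on the bar's back, its centre within 10 mm of the batten's centreline and 15 mm of the bar's centreline (angle between light's own z axis and vertical below 0.04 rad and contact force between light and batten above 3 N and angle between the y axis of light and the y axis of batten, either way round below 0.35 rad and linear speed of light below 0.03 m/s and angular speed of light below 0.4 rad/s and z of light in the frame of batten between 0.055 and 0.065 m and z of magnet in the frame of light between 0.02 and 0.028 m and y of magnet in the frame of batten between -0.01 and 0.01 m and x of magnet in the frame of light between -0.015 and 0.015 m and angle between magnet's own z axis and vertical below 0.08 rad and linear speed of magnet below 0.04 m/s); the robot touches nothing.
It fails at once if the lens pressed against the batten with 40 N or more (contact force between light and batten above 40 N).
It fails at once if the light bar lifted off the batten: both ends more than 12 mm higher than the batten's top (height (world z) of each of pack_end, plain_end above 0.072 m).
It fails at once if another thing on the bench moved by more than 30 mm (distance of any of tape_roll, screw_jar, screwdriver, tape_measure, blue_can, green_can from where it was at the start of the episode above 0.03 m).
It also fails if it takes over 67 s, if anything falls off the work surface, if the arm or the gripper's body presses on something with over 40 N, if the wrist force passes 120 N, or if a joint passes its speed limit or range.

### The arm

A 7-joint arm with a two-finger parallel gripper is mounted at the origin on the work surface. World frame = base frame: x ahead of the robot, y to its left, z up, the work surface at z = 0. Lengths are in m, angles in degrees, forces in N, time in s.
With the tool pointing down it reaches from about 0.425 to 0.875 m from the base axis. Payload 4.7 kg.
Tool frame: the origin (TCP) lies between the finger pads; the fingertips stand 8 mm ahead of it and the grasp point (between the pads) lies 11 mm behind it (env.tip_extent is the distance from the TCP to the fingertips, in m); z points along the fingers, y is the line along which they close (so a half turn about z gives the same grasp; the last joint's range is limited). The gripper opens to 87 mm and grips with 3 to 60 N. Pads are 19 mm wide; open, the fingers measure 117 mm over their backs; the gripper's body (75 mm by 190 mm) begins 51 mm behind the grasp point.
Start: joints at [-70.984, 18.392, -4.016, 83.108, 1.295, 78.541, -3.26], TCP at [0.203, 0.617, 0.231] pointing down, gripper open.
Joint ranges: [-163.93, 163.93], [-17.29, 119.83], [-79.2, 71.16], [3.27, 140.29], [-89.18, 269.18], [5.43, 117.66], [-154.24, 154.24]. Speed limits (degrees/s): [147.25, 147.25, 180, 180, 180, 180, 180].

### API

Orientations are given as [roll, pitch, yaw] about the fixed x, y, z axes, in that order (R = Rz(yaw) Ry(pitch) Rx(roll)).
In Python, from cell import sensors, vision, workorder, env gives the robot as it stands.
- The arm moves only by the tool drive_tool, never from a script. Its argument "moves" is a list of rows, each an object of numbers: "x", "y", "z": the shift along the tool's x, y, z in mm; "rx", "ry", "rz": the turn, a rotation vector about the tool's x, y, z in rad; "fingers": the closure, from -1 (fully open) to 1 (shut). In form: [{"x": .., "y": .., "z": .., "rx": .., "ry": .., "rz": .., "fingers": ..}, ...]. A call has 1 to 20 rows; each row is the pose to reach, as a shift and turn from the pose commanded when the call began, along the tool's axes at that moment; what a row does not reach only later rows make up. A row lasts 1/8 s, in which the tool goes at most 62.5 mm and 10.7 degrees, less where a joint would pass 70% of its speed; a pose out of reach is approached as far as the arm can. A call with a gripper value outside its range is refused whole. The fingers move at their own pace and stop on an object; "force" is the grip in N (left out, the last holds). Time passes only in rows, so rows that repeat a pose let the fingers close. It gives the time, the measured TCP pose, the force, the opening and the grip force at its end, in the units of the state.
- sensors.get_obs(): the state, without advancing time (a new reading comes with each control period).
- vision.read_camera(name): name is "side" or "top" or "wrist"; returns a dict with "image" (400x640x3 uint8, red, green, blue), "fx", "fy", "cx", "cy" (pixels), "k1" (the pictures are not rectified: a ray, as slopes to the right and down, at radius r is drawn at 1 + k1 r^2 times it, then the intrinsics apply), "R" (3x3) and "t" (3): a world point X has camera coordinates R X + t. Camera axes: x right, y down, z forward; pixel columns grow to the right and rows downward; lengths in m; the calibration is good to about 2 mm. A picture is of the moment at which its call begins. There is no depth.
- workorder.sign_off(): hands the job in; it is judged then, once.
The state is a dict: "time_s": time; "qpos": joint angles; "joint_velocities": joint speeds; "effort": joint torques, N m; "tool_pos": TCP position; "tool_rot": TCP orientation; "force": force on the tool from outside, world axes, zero at the start; "wrist_torque": the same for the moment, N m; "grip_width": finger opening in m; "grasp_force": force on a finger pad.
Only numpy, scipy, OpenCV 4.12 (cv2) and the standard library are available. Lean on these libraries where they do the work, as an engineer would, in place of code of your own. Each camera call takes 0.05 s, during which the arm holds its last target. There are 200 camera calls.

## Working session

There is one attempt and no reset: what is moved stays moved. The work goes in short steps, Python scripts to look and compute and a tool call to move; the robot and the scene stay as the last step left them, time stands still between calls to the robot, and variables do not carry over. Pictures are saved under pics/ and viewed, at most 10 in all, crops included, and the job is handed in when it is done.

Besides the shell and the picture viewer there is one more tool, called after "Request:" by a JSON object that holds its "fn" and its "kwargs", one argument or row to a line. drive_tool: Moves the arm, as the interface text tells. Its arguments: {"type":"object","properties":{"moves":{"type":"array"},"force":{"type":"number"}},"required":["moves"]}

```bash
mkdir -p pics; ls; cat > h.py <<'E'
import numpy as np, cv2
from cell import sensors, vision, workorder, env
def ray(c,u,v):
    xd=np.array([(u-c["cx"])/c["fx"],(v-c["cy"])/c["fy"]]); x=xd.copy()
    for _ in range(20): x=xd/(1+c["k1"]*(x@x))
    R=np.array(c["R"]);t=np.array(c["t"])
    o=-R.T@t; return o,R.T@np.array([x[0],x[1],1.])
def atz(c,u,v,z):
    o,d=ray(c,u,v); return o+d*(z-o[2])/d[2]
def proj(c,X):
    p=np.array(c["R"])@np.array(X,float)+np.array(c["t"]); x=p[:2]/p[2]; x=x*(1+c["k1"]*(x@x))
    return np.array([x[0]*c["fx"]+c["cx"],x[1]*c["fy"]+c["cy"]])
def tri(c1,p1,c2,p2):
    o1,d1=ray(c1,*p1);o2,d2=ray(c2,*p2)
    s=np.linalg.lstsq(np.stack([d1,-d2],1),o2-o1,rcond=None)[0]
    a=o1+s[0]*d1;b=o2+s[1]*d2; return (a+b)/2,np.linalg.norm(a-b)
def snap(name,fn=None):
    c=vision.read_camera(name)
    if fn: cv2.imwrite("pics/"+fn,c["image"][:,:,::-1])
    return c
E
python3 - <<'E'
from h import *
import pickle
d={}
for n in("side","top"):
    d[n]=snap(n,n+"0.png"); c=d[n]; print(n,-np.array(c["R"]).T@np.array(c["t"]),np.round(c["R"],2).tolist(),c["fx"],c["k1"])
pickle.dump(d,open("c0.pkl","wb"))
im=np.vstack([d["side"]["image"]])
print(sensors.get_obs(),env.tip_extent)
E
```

```text
pics
side [ 0.17944999 -0.93090442  0.72072234] [[0.96, -0.29, 0.01], [-0.14, -0.49, -0.86], [0.25, 0.83, -0.51]] 376.66673169871103 0.009460262050075361
top [0.27150161 0.11082199 1.26449505] [[0.02, -1.0, 0.0], [-0.98, -0.02, -0.19], [0.19, -0.0, -0.98]] 378.29190668503287 -0.09208496434864465
{'time_s': 0.1, 'qpos': array([-70.98407436,  18.43359303,  -4.01690284,  83.16628365,
         1.29527882,  78.540587  ,  -3.26031503]), 'joint_velocities': array([ 0.07090409, -0.05721697, -0.0050347 , -0.12331379, -0.03466193,
       -0.14563745, -0.04921508]), 'effort': array([ 1.88231625e-04, -4.92571700e+01, -4.05665673e-01, -3.13396955e+01,
       -6.41149934e-02,  3.95936274e-02,  9.24561846e-05]), 'tool_pos': array([0.20299206, 0.61699897, 0.22959915]), 'tool_rot': array([-1.79904787e+02,  5.21781646e-03,  1.61794679e+02]), 'force': array([-0.28297449,  0.38414414, -0.24598787]), 'wrist_torque': array([1.68581103e-05, 1.60098507e-02, 3.00312667e-02]), 'grasp_force': 0.0, 'grip_width': 0.08664120040245211} 0.008
```

View pics/side0.png

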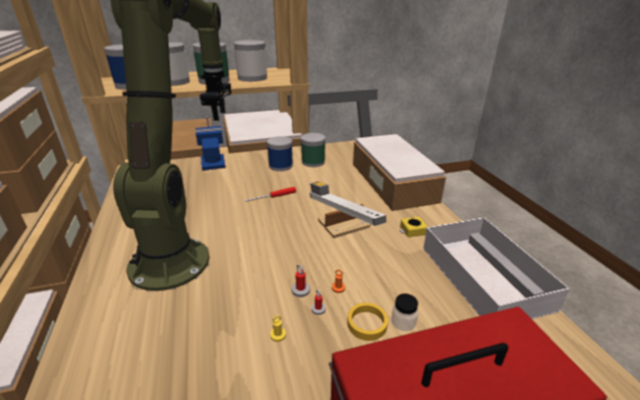

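View pics/top0.png

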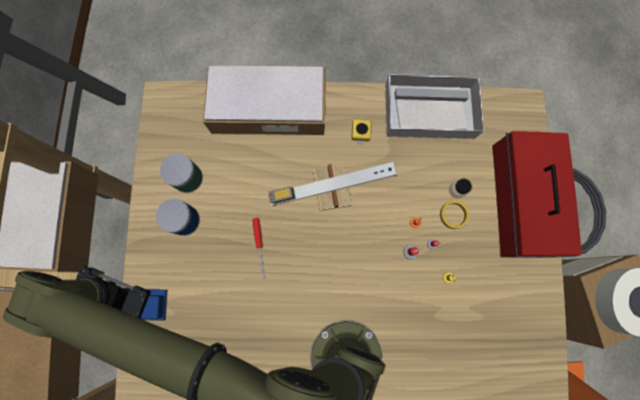

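The four magnet-like things are:
- large red: side (300,281), top (411,251)
- small red: side (318,301), top (433,243)
- orange: side (338,281), top (415,222)
- yellow: side (277,327), top (449,278)

By the description I choose the small red one. I'll check it with enlarged crops.

```bash
python3 - <<'E'
from h import *
import pickle
d=pickle.load(open("c0.pkl","rb"))
def crop(n,x,y,w,h,s): return cv2.resize(d[n]["image"][y:y+h,x:x+w],None,fx=s,fy=s,interpolation=cv2.INTER_CUBIC)
a=crop("top",260,155,140,60,5)   #700x300
b=crop("side",305,175,84,60,5)  #420x300
e=crop("top",400,210,56,80,3.5)
e=crop("side",270,258,80,86,3.4)
r=np.zeros((600,700,3),np.uint8); r[:300]=a; r[300:600,:420]=b; r[300:300+e.shape[0],425:425+e.shape[1]]=e[:300]
cv2.imwrite("pics/crop1.png",r[:,:,::-1])
for n,p in(("top",(433,243)),("top",(411,251))): print(atz(d[n],*p,0.02))
E
```

```text
[ 0.36383033 -0.28346473  0.02      ]
[ 0.33683425 -0.20886138  0.02      ]
```

View pics/crop1.png

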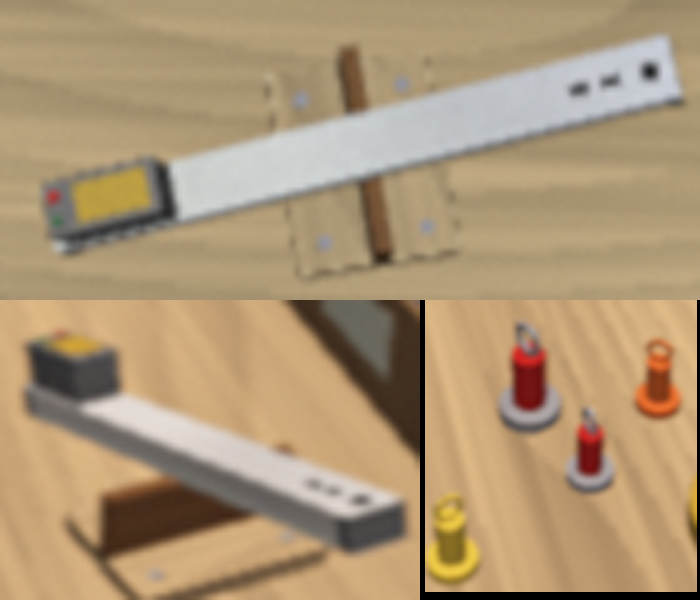

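The crop confirms that the small red magnet is the target. The large red one beside it is a decoy. The bar runs from its pack end (left, box top at about (105,195) in the crop) to its plain end (675,68), and the batten's top runs from about (348,50) to (380,255).

```bash
python3 - <<'E'
from h import *
import pickle
from scipy.optimize import least_squares
d=pickle.load(open("c0.pkl","rb")); T=d["top"];S=d["side"]
tp=lambda x,y:(260+x/5-.4,155+y/5-.4)
sp=lambda x,y:(305+x/5-.4,175+(y-300)/5-.4)
# base corners at .015
b=[atz(T,*tp(*p),.015)[:2] for p in((267,72),(430,60),(460,250),(300,275))]
print("base",np.round(b,4).tolist(),np.mean(b,0))
e=[atz(T,*tp(*p),.06)[:2] for p in((348,47),(380,252))]; print("batten ends",e,np.linalg.norm(e[0]-e[1]),np.mean(e,0))
# bar fit: x,y,z of origin, yaw, pitch
from scipy.spatial.transform import Rotation as Rn
obs=[(T,tp(668,35),(-1,-210,24)),(T,tp(682,98),(1,-210,24)),(T,tp(60,250),(1,210,0)),
(S,sp(402,503),(-1,-210,24)),(S,sp(345,520),(1,-210,24)),(S,sp(403,533),(-1,-210,0)),(S,sp(348,552),(1,-210,0)),(S,sp(27,388),(1,210,24)),(S,sp(28,410),(1,210,0)),
(T,tp(42,183),(-.95,200,60)),(T,tp(158,158),(-.95,120,60))]
def f(q,sgn):
    R=Rn.from_euler("ZX",[q[3],q[4]])
    r=[]
    for c,p,(sx,y,z) in obs:
        X=q[:3]+R.apply([sgn*sx*.02,y/1e3,z/1e3]); r+=list(proj(c,X)-p)
    return np.array(r)
for s in(1,-1):
    q=least_squares(f,[.52,.1,.06,0.2,-.29],args=(s,),loss="soft_l1"); print(s,q.cost,q.x,np.round(f(q.x,s),1).tolist())
# batten fit side view too
m1=T; print("magnet")
for n,t,z in(("base small",(433,244),0),("orange",(415,222),.02),("yellow",(449,278),.02),("big",(411,251),.02)): print(n,atz(T,*t,z))
# colour-based red grip blobs
for n in("top","side"):
    h=d[n]["image"].astype(int); m=((h[...,0]>120)&(h[...,1]<60)&(h[...,2]<70)).astype(np.uint8)
    k,l,st,ce=cv2.connectedComponentsWithStats(m)
    print(n,[(st[i].tolist(),ce[i].round(1).tolist()) for i in range(1,k) if 3<st[i,4]<400])
E
```

```text
base [[0.6109, 0.1181], [0.6213, 0.0067], [0.4896, -0.0134], [0.471, 0.0937]] [0.54819191 0.0512783 ]
batten ends [array([0.6166207 , 0.06464665]), array([0.47965524, 0.04283782])] 0.13869088748045547 [0.54813797 0.05374223]
1 119.88016873906923 [ 0.53462065  0.06170617  0.05536244  0.27993711 -0.28769833] [0.2, 11.4, -6.5, -13.3, -1.0, -2.8, -12.6, 2.8, 9.8, -4.7, -11.9, 4.8, 10.0, -3.2, 0.6, -1.3, 1.4, 0.4, 1.2, 19.3, 0.6, 17.0]
-1 6.803107728156063 [ 0.54732841  0.05582112  0.06052814  0.20240917 -0.28829136] [0.2, -0.6, 0.3, -0.9, 2.2, 0.2, -0.3, -0.7, -0.7, -0.5, 0.2, 1.2, -0.5, 1.2, -1.3, -0.6, -0.6, 1.1, -0.3, -0.8, -0.8, -1.6]
magnet
base small [ 0.36195366 -0.28968036  0.        ]
orange [ 0.43316511 -0.22499608  0.02      ]
yellow [ 0.24967199 -0.33316729  0.02      ]
big [ 0.33683425 -0.20886138  0.02      ]
top [([253, 219, 9, 28, 162], [257.3, 232.3]), ([433, 241, 3, 5, 7], [434.0, 243.0]), ([410, 248, 7, 7, 20], [412.6, 250.6])]
side [([271, 188, 25, 9, 99], [283.3, 191.5]), ([296, 273, 9, 6, 35], [299.8, 275.4]), ([336, 279, 5, 8, 32], [338.2, 283.0]), ([315, 296, 7, 5, 21], [318.1, 298.6])]
```

```bash
cat >> h.py <<'E'
from scipy.spatial.transform import Rotation as Rn
def rel(p,R,o=None,pos0=None,R0=None):
    o=o or sensors.get_obs()
    R0=R0 if R0 is not None else Rn.from_euler("xyz",o["tool_rot"],degrees=True)
    pos0=o["tool_pos"] if pos0 is None else pos0
    print("xyz mm",np.round(1e3*R0.inv().apply(np.array(p)-pos0),1),"rv",np.round((R0.inv()*R).as_rotvec(),4))
def barR(yaw,pitch): return Rn.from_euler("ZX",[yaw,pitch])
def toolR(B): # tool x=bar y, tool z=-bar z, tool y=bar x
    M=B.as_matrix(); return Rn.from_matrix(np.stack([M[:,1],M[:,0],-M[:,2]],1))
E
python3 - <<'E'
from h import *
B=barR(.202,-.288); o=np.array([.5473,.0558,.0605])
R=toolR(B)
P=lambda y,z:o+B.apply([0,y,z])
print(P(.06,.01),R.as_euler("xyz",degrees=True))
rel(P(.06,.09),R,pos0=np.array([.203,.617,.2303])); rel(P(.06,.01),R,pos0=np.array([.203,.617,.2303]))
E
```

```text
[0.53518819 0.11494171 0.05304603] [-180.           16.5011845   101.57374746]
xyz mm [-461.1 -353.3  101.2] rv [ 0.1499 -0.26    1.0437]
xyz mm [-472.4 -372.8  177.9] rv [ 0.1499 -0.26    1.0437]
```

Request:
{"fn": "drive_tool", "kwargs": {
  "moves": [
    {"x": -230, "y": -180, "z": 20, "rx": 0.07, "ry": -0.13, "rz": 0.52, "fingers": -1},
    {"x": -230, "y": -180, "z": 20, "rx": 0.07, "ry": -0.13, "rz": 0.52, "fingers": -1},
    {"x": -230, "y": -180, "z": 20, "rx": 0.07, "ry": -0.13, "rz": 0.52, "fingers": -1},
    {"x": -461, "y": -353, "z": 100, "rx": 0.1499, "ry": -0.26, "rz": 1.0437, "fingers": -1},
    {"x": -461, "y": -353, "z": 100, "rx": 0.1499, "ry": -0.26, "rz": 1.0437, "fingers": -1},
    {"x": -461, "y": -353, "z": 100, "rx": 0.1499, "ry": -0.26, "rz": 1.0437, "fingers": -1},
    {"x": -461, "y": -353, "z": 100, "rx": 0.1499, "ry": -0.26, "rz": 1.0437, "fingers": -1},
    {"x": -461, "y": -353, "z": 100, "rx": 0.1499, "ry": -0.26, "rz": 1.0437, "fingers": -1},
    {"x": -461, "y": -353, "z": 100, "rx": 0.1499, "ry": -0.26, "rz": 1.0437, "fingers": -1},
    {"x": -461, "y": -353, "z": 100, "rx": 0.1499, "ry": -0.26, "rz": 1.0437, "fingers": -1},
    {"x": -461, "y": -353, "z": 100, "rx": 0.1499, "ry": -0.26, "rz": 1.0437, "fingers": -1},
    {"x": -461, "y": -353, "z": 100, "rx": 0.1499, "ry": -0.26, "rz": 1.0437, "fingers": -1},
    {"x": -461, "y": -353, "z": 100, "rx": 0.1499, "ry": -0.26, "rz": 1.0437, "fingers": -1}
  ]
}}

```text
time_s: 1.72
tool_pos: [0.5303, 0.14, 0.1307]
tool_rot: [179.9, 16.4, 101.7]
force: [-0.1, 0.7, 0.1]
grip_width: 0.087
grasp_force: 0.0
```

```bash
python3 - <<'E'
from h import *
B=barR(.202,-.288); o=np.array([.5473,.0558,.0605])
R=toolR(B);P=lambda y,z:o+B.apply([0,y,z])
s=sensors.get_obs(); print(s["time_s"],s["tool_pos"],s["tool_rot"],s["force"],s["wrist_torque"],P(.06,.09))
rel(P(.06,.01),R)
c=snap("wrist","w1.png")
E
```

```text
1.725 [0.53026956 0.14000994 0.13066083] [179.94635604  16.3712644  101.72104558] [-0.05797243  0.68973998  0.11680629] [0.25321384 0.0758328  0.01596592] [0.53062933 0.13720251 0.12975114]
xyz mm [-2.6 -0.4 81.7] rv [ 0.0017 -0.0023  0.0025]
```

View pics/w1.png

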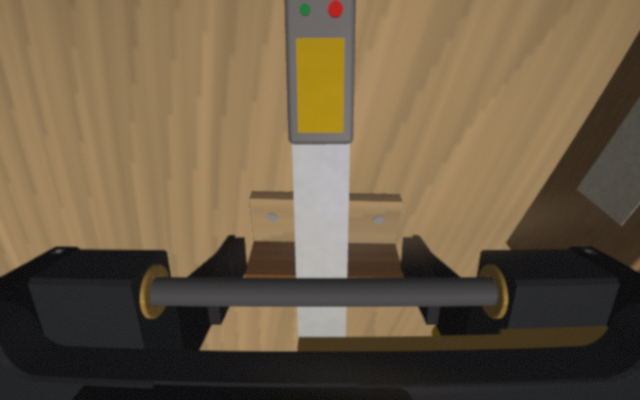

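The wrist view shows the bar centred between the fingers (columns 292–349, gap centre about 322), so I'll go down and grip.

Request:
{"fn": "drive_tool", "kwargs": {
  "moves": [
    {"x": -2.6, "y": 0, "z": 50, "fingers": -1},
    {"x": -2.6, "y": 0, "z": 80, "fingers": -1},
    {"x": -2.6, "y": 0, "z": 80, "fingers": -1},
    {"x": -2.6, "y": 0, "z": 80, "fingers": 0.1},
    {"x": -2.6, "y": 0, "z": 80, "fingers": 1},
    {"x": -2.6, "y": 0, "z": 80, "fingers": 1},
    {"x": -2.6, "y": 0, "z": 80, "fingers": 1},
    {"x": -2.6, "y": 0, "z": 80, "fingers": 1}
  ],
  "force": 45
}}

```text
invalid input at $.moves[0]: expected keys x, y, z, rx, ry, rz, fingers
```

```bash
python3 - <<'E'
from h import *
s=sensors.get_obs(); print(s["time_s"],s["tool_pos"],s["tool_rot"],s["force"],s["wrist_torque"],s["grip_width"],s["grasp_force"])
B=barR(.202,-.288); o=np.array([.5473,.0558,.0605])
print("TCP in bar",1e3*B.inv().apply(s["tool_pos"]-o))
# level pose: TCP at bar point (0,g,h); bar level with origin at batten-centre - shift, z=.063
g,h=B.inv().apply(s["tool_pos"]-o)[1:]
for yaw in (.18,):
  B2=barR(yaw,0.); R2=toolR(B2)
  for fb in (0.0,.03,.06):
    oo=np.array([.548,.0537,.0635])-B2.apply([0,fb,0])
    print(fb); rel(oo+B2.apply([0,g,h]),R2)
E
```

```text
1.775 [0.5303452  0.13981304 0.13072568] [179.94072817  16.37587523 101.70573763] [-0.37397116  0.17248913 -0.34700536] [ 0.25860232  0.13335958 -0.00486952] 0.08705814383744455 0.0
TCP in bar [ 0.2453944  62.22996788 91.67700079]
0.0
xyz mm [-31.5   1.3 -16.2] rv [0.0045 0.2858 0.0243]
0.03
xyz mm [-60.3   0.6  -7.8] rv [0.0045 0.2858 0.0243]
0.06
xyz mm [-89.1  -0.1   0.7] rv [0.0045 0.2858 0.0243]
```

Request:
{"fn": "drive_tool", "kwargs": {
  "moves": [
    {"x": -2.6, "y": 0, "z": 50, "rx": 0, "ry": 0, "rz": 0, "fingers": -1},
    {"x": -2.6, "y": 0, "z": 80, "rx": 0, "ry": 0, "rz": 0, "fingers": -1},
    {"x": -2.6, "y": 0, "z": 80, "rx": 0, "ry": 0, "rz": 0, "fingers": -1},
    {"x": -2.6, "y": 0, "z": 80, "rx": 0, "ry": 0, "rz": 0, "fingers": 1},
    {"x": -2.6, "y": 0, "z": 80, "rx": 0, "ry": 0, "rz": 0, "fingers": 1},
    {"x": -2.6, "y": 0, "z": 80, "rx": 0, "ry": 0, "rz": 0, "fingers": 1},
    {"x": -2.6, "y": 0, "z": 80, "rx": 0, "ry": 0, "rz": 0, "fingers": 1},
    {"x": -2.6, "y": 0, "z": 80, "rx": 0, "ry": 0, "rz": 0, "fingers": 1}
  ],
  "force": 45
}}

```text
time_s: 2.78
tool_pos: [0.5359, 0.1136, 0.0548]
tool_rot: [179.9, 16.4, 101.6]
force: [0.2, 0.5, 0.2]
grip_width: 0.0449
grasp_force: 0.0
```

```bash
python3 - <<'E'
from h import *
s=sensors.get_obs(); print(s["time_s"],s["tool_pos"],s["tool_rot"],s["force"],s["wrist_torque"],s["grip_width"],s["grasp_force"])
B=barR(.202,-.288); o=np.array([.5473,.0558,.0605])
print("TCP in bar",1e3*B.inv().apply(s["tool_pos"]-o))
g,h=B.inv().apply(s["tool_pos"]-o)[1:]
for yaw,p in ((.202,-.2),(.202,-.1),(.18,0)):
  B2=barR(yaw,p); R2=toolR(B2)
  for fb in (0.0,.03,.06):
    oo=np.array([.548,.0537,.064])-B2.apply([0,fb,0])
    print(p,fb); rel(oo+B2.apply([0,g,h]),R2)
E
```

```text
2.775 [0.53592028 0.11361098 0.05475389] [179.9360798   16.40839966 101.55690973] [0.15716693 0.49330555 0.22282591] [0.2639656  0.05002209 0.01326206] 0.044917170993585984 0.0
TCP in bar [ 0.45022092 58.12409823 11.22551413]
-0.2 0.0
xyz mm [-4.3 -0.2 -7.8] rv [ 0.001   0.0864 -0.0002]
-0.2 0.03
xyz mm [-34.2  -0.2  -5.2] rv [ 0.001   0.0864 -0.0002]
-0.2 0.06
xyz mm [-64.1  -0.2  -2.6] rv [ 0.001   0.0864 -0.0002]
-0.1 0.0
xyz mm [ -6.2  -0.2 -13.4] rv [ 0.0011  0.1864 -0.0002]
-0.1 0.03
xyz mm [-35.7  -0.2  -7.8] rv [ 0.0011  0.1864 -0.0002]
-0.1 0.06
xyz mm [-65.2  -0.2  -2.3] rv [ 0.0011  0.1864 -0.0002]
0 0.0
xyz mm [ -8.7   1.1 -18.8] rv [0.0042 0.2864 0.0217]
0 0.03
xyz mm [-37.4   0.5 -10.3] rv [0.0042 0.2864 0.0217]
0 0.06
xyz mm [-66.2  -0.2  -1.8] rv [0.0042 0.2864 0.0217]
```

Request:
{"fn": "drive_tool", "kwargs": {
  "moves": [
    {"x": 0, "y": 0, "z": 0, "rx": 0, "ry": 0, "rz": 0, "fingers": 1},
    {"x": 0, "y": 0, "z": 0, "rx": 0, "ry": 0, "rz": 0, "fingers": 1},
    {"x": 0, "y": 0, "z": 0, "rx": 0, "ry": 0, "rz": 0, "fingers": 1},
    {"x": -2, "y": 0, "z": -4, "rx": 0, "ry": 0.04, "rz": 0, "fingers": 1},
    {"x": -4, "y": 0, "z": -8, "rx": 0, "ry": 0.086, "rz": 0, "fingers": 1},
    {"x": -5, "y": 0, "z": -10.5, "rx": 0, "ry": 0.136, "rz": 0, "fingers": 1},
    {"x": -6, "y": 0, "z": -13.5, "rx": 0, "ry": 0.186, "rz": 0, "fingers": 1},
    {"x": -7.5, "y": 0, "z": -16, "rx": 0, "ry": 0.236, "rz": 0, "fingers": 1},
    {"x": -9, "y": 0, "z": -18.5, "rx": 0.002, "ry": 0.286, "rz": 0, "fingers": 1},
    {"x": -9, "y": 0, "z": -18.5, "rx": 0.002, "ry": 0.286, "rz": 0, "fingers": 1},
    {"x": -9, "y": 0, "z": -18.5, "rx": 0.002, "ry": 0.286, "rz": 0, "fingers": 1},
    {"x": -9, "y": 0, "z": -18.5, "rx": 0.002, "ry": 0.286, "rz": 0, "fingers": 1}
  ],
  "force": 55
}}

```text
time_s: 4.28
tool_pos: [0.5361, 0.1109, 0.0743]
tool_rot: [-179.9, 0.1, 101.6]
force: [0.3, -0.1, -5.1]
grip_width: 0.0398
grasp_force: 55.0
```

```bash
python3 - <<'E'
from h import *
import pickle
d={n:snap(n) for n in("side","top","wrist")}
pickle.dump(d,open("c1.pkl","wb"))
F=[];T=[]
for _ in range(1): s=sensors.get_obs(); print(s["time_s"],s["tool_pos"],s["tool_rot"],s["force"],s["wrist_torque"],s["grip_width"],s["grasp_force"])
cr=lambda n,x,y,w,h,k: cv2.resize(d[n]["image"][y:y+h,x:x+w],None,fx=k,fy=k,interpolation=cv2.INTER_CUBIC)
r=np.vstack([cr("top",260,155,140,60,5),cr("side",290,165,140,60,5)])
cv2.imwrite("pics/lift.png",r[:,:,::-1])
E
```

```text
4.425 [0.53635736 0.1107287  0.0746774 ] [-1.79924228e+02  4.18906105e-02  1.01615794e+02] [-0.53249829 -0.78522437 -5.33430841] [-0.05787668  0.05528696 -0.0048359 ] 0.039481080622896673 54.990060925483704
```

View pics/lift.png

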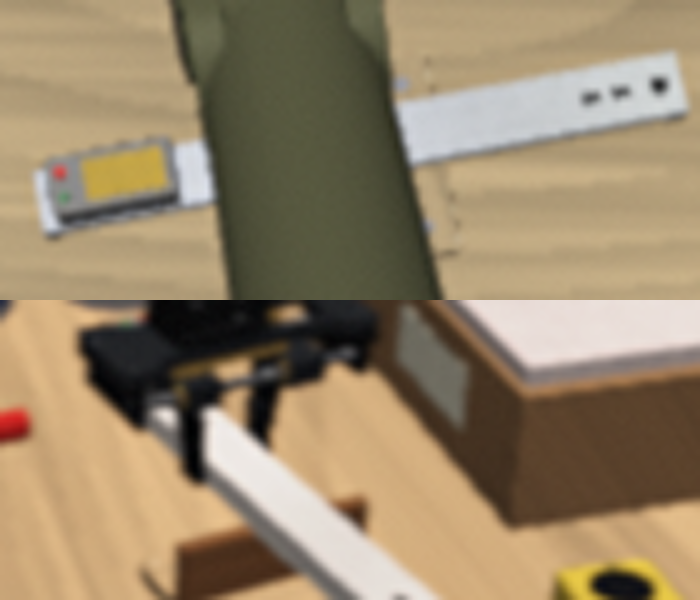

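The lift view shows the bar level in the fingers, just clear of the batten, with about 5.3 N on the tool. Next I'll average the noisy wrist readings to locate its centre of mass.

```bash
cat >> h.py <<'E'
def avg(n=16):
    D=[]
    for _ in range(n):
        vision.read_camera("wrist"); s=sensors.get_obs(); D.append(np.r_[s["force"],s["wrist_torque"],s["tool_pos"]])
    D=np.array(D); print("avg",D.mean(0).round(4),"sem",(D.std(0)/n**.5).round(4)[:6]); return D.mean(0)
E
python3 - <<'E'
from h import *
import pickle
m=avg(16); F,T=m[:3],m[3:6]
yb=np.array([-.2007,.98]); print("offset from tool axis",np.array([-T[1]/F[2],T[0]/F[2]]),"along bar y mm",1e3*yb@np.array([-T[1]/F[2],T[0]/F[2]]))
d=pickle.load(open("c1.pkl","rb"));t=d["top"]
tp=lambda x,y:(260+x/5-.4,155+y/5-.4)
c=[atz(t,*tp(*p),.0875) for p in((675,52),(688,114),(36,170),(48,235))]
p=(c[0]+c[1])/2;q=(c[2]+c[3])/2; print(np.linalg.norm(p-q),(p+q)/2,np.arctan2(-(q-p)[0],(q-p)[1]))
E
```

```text
avg [ 8.2300e-02 -7.7700e-02 -5.0653e+00 -5.4000e-02  4.3200e-02  1.9000e-03
  5.3650e-01  1.1030e-01  7.4900e-02] sem [0.1111 0.1282 0.1538 0.0094 0.0074 0.0089]
offset from tool axis [0.00853039 0.0106597 ] along bar y mm 8.734455609220628
0.41797969905656457 [0.54606016 0.05458751 0.0875    ] 0.2055617677135025
```

Request:
{"fn": "drive_tool", "kwargs": {
  "moves": [
    {"x": -16, "y": 0, "z": 0, "rx": 0, "ry": 0, "rz": 0, "fingers": 1},
    {"x": -33, "y": 0, "z": 0, "rx": 0, "ry": 0, "rz": 0, "fingers": 1},
    {"x": -50, "y": 0, "z": 0, "rx": 0, "ry": 0, "rz": 0, "fingers": 1},
    {"x": -66, "y": 0, "z": 0, "rx": 0, "ry": 0, "rz": 0, "fingers": 1},
    {"x": -66, "y": 0, "z": 1, "rx": 0, "ry": 0, "rz": 0, "fingers": 1},
    {"x": -66, "y": 0, "z": 2, "rx": 0, "ry": 0, "rz": 0, "fingers": 1},
    {"x": -66, "y": 0, "z": 2, "rx": 0, "ry": 0, "rz": 0, "fingers": 1},
    {"x": -66, "y": 0, "z": 2, "rx": 0, "ry": 0, "rz": 0, "fingers": 1}
  ]
}}

```text
time_s: 6.22
tool_pos: [0.5496, 0.0463, 0.0728]
tool_rot: [-179.9, 0.0, 101.6]
force: [0.1, 0.1, -5.2]
grip_width: 0.0395
grasp_force: 55.0
```

```bash
python3 - <<'E'
from h import *
m=avg(6)
s=sensors.get_obs(); print(s["time_s"],s["tool_rot"])
E
```

```text
avg [-7.1600e-02 -3.6400e-01 -5.0992e+00 -5.0400e-02  3.5300e-02 -3.0000e-04
  5.4970e-01  4.5800e-02  7.2900e-02] sem [0.13   0.2332 0.1543 0.0133 0.0149 0.0141]
6.525 [-1.79936959e+02  2.78014840e-02  1.01562992e+02]
```

Request:
{"fn": "drive_tool", "kwargs": {
  "moves": [
    {"x": 0, "y": 0, "z": 0.5, "rx": 0, "ry": 0, "rz": 0, "fingers": 1},
    {"x": 0, "y": 0, "z": 1, "rx": 0, "ry": 0, "rz": 0, "fingers": 1},
    {"x": 0, "y": 0, "z": 1, "rx": 0, "ry": 0, "rz": 0, "fingers": 1}
  ]
}}

```text
time_s: 6.9
tool_pos: [0.5498, 0.0455, 0.0721]
tool_rot: [-179.9, 0.0, 101.6]
force: [-0.8, -0.3, -3.2]
grip_width: 0.0394
grasp_force: 55.0
```

Request:
{"fn": "drive_tool", "kwargs": {
  "moves": [
    {"x": 0, "y": 0, "z": 0.5, "rx": 0, "ry": 0, "rz": 0, "fingers": 1},
    {"x": 0, "y": 0, "z": 0.5, "rx": 0, "ry": 0, "rz": 0, "fingers": 1}
  ]
}}

```text
time_s: 7.15
tool_pos: [0.5498, 0.0455, 0.0721]
tool_rot: [-179.9, 0.0, 101.5]
force: [-3.8, -0.4, 3.7]
grip_width: 0.0394
grasp_force: 55.0
```

Request:
{"fn": "drive_tool", "kwargs": {
  "moves": [
    {"x": 0, "y": 0, "z": 0.5, "rx": 0, "ry": 0, "rz": 0, "fingers": 1},
    {"x": 0, "y": 0, "z": 0.5, "rx": 0, "ry": 0, "rz": 0, "fingers": 1}
  ]
}}

```text
time_s: 7.4
tool_pos: [0.5498, 0.0454, 0.072]
tool_rot: [-179.9, 0.0, 101.5]
force: [-4.4, -2.0, 7.7]
grip_width: 0.0394
grasp_force: 55.0
```

Request:
{"fn": "drive_tool", "kwargs": {
  "moves": [
    {"x": 0, "y": 0, "z": -0.8, "rx": 0, "ry": 0, "rz": 0, "fingers": 1},
    {"x": 0, "y": 0, "z": -0.8, "rx": 0, "ry": 0, "rz": 0, "fingers": 1},
    {"x": 0, "y": 0, "z": -0.8, "rx": 0, "ry": 0, "rz": 0, "fingers": 0.2},
    {"x": 0, "y": 0, "z": -0.8, "rx": 0, "ry": 0, "rz": 0, "fingers": -0.2},
    {"x": 0, "y": 0, "z": -0.8, "rx": 0, "ry": 0, "rz": 0, "fingers": -1},
    {"x": 0, "y": 0, "z": -0.8, "rx": 0, "ry": 0, "rz": 0, "fingers": -1},
    {"x": 0, "y": 0, "z": -0.8, "rx": 0, "ry": 0, "rz": 0, "fingers": -1},
    {"x": 0, "y": 0, "z": -0.8, "rx": 0, "ry": 0, "rz": 0, "fingers": -1},
    {"x": 0, "y": 0, "z": -0.8, "rx": 0, "ry": 0, "rz": 0, "fingers": -1},
    {"x": 0, "y": 0, "z": -0.8, "rx": 0, "ry": 0, "rz": 0, "fingers": -1}
  ]
}}

```text
time_s: 8.65
tool_pos: [0.5498, 0.0455, 0.0717]
tool_rot: [-179.9, 0.0, 101.6]
force: [-0.7, -0.5, -0.3]
grip_width: 0.0864
grasp_force: 0.0
```

```bash
python3 - <<'E'
from h import *
import pickle
m=avg(8)
d={n:snap(n) for n in("side","top","wrist")}
pickle.dump(d,open("c2.pkl","wb"))
cr=lambda n,x,y,w,h,k: cv2.resize(d[n]["image"][y:y+h,x:x+w],None,fx=k,fy=k,interpolation=cv2.INTER_CUBIC)
r=np.vstack([cr("top",260,155,200,60,4),cr("side",290,165,200,80,4)])
cv2.imwrite("pics/rel1.png",r[:,:,::-1])
E
```

```text
avg [-1.860e-01  2.499e-01  5.000e-04 -1.090e-01  3.030e-02  1.600e-03
  5.497e-01  4.550e-02  7.170e-02] sem [0.1915 0.1818 0.1437 0.0119 0.0132 0.0092]
```

View pics/rel1.png

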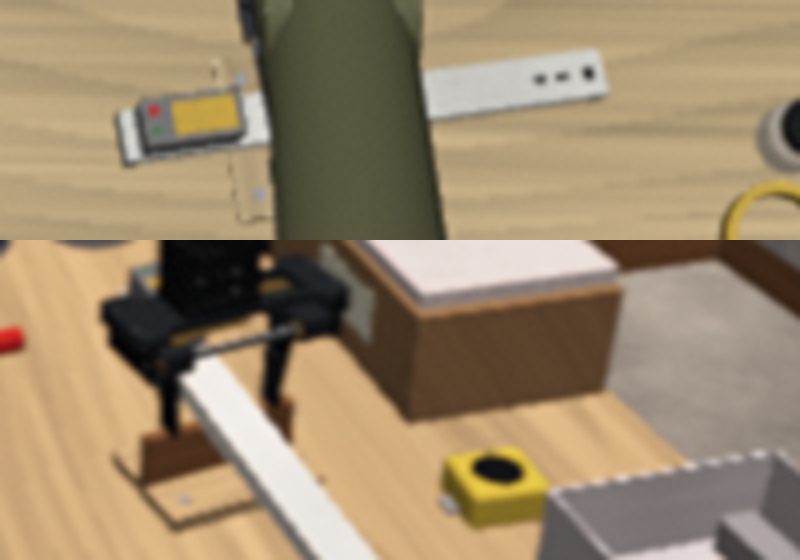

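After release the bar has settled, possibly tipped with the plain end down (top crop: pack end at (125,140), plain end at (600,75)). I'll fit its pose.

```bash
cat >> h.py <<'E'
from scipy.optimize import least_squares
def fitbar(obs,x0):
    def f(q):
        R=barR(q[3],q[4]); return np.concatenate([proj(c,q[:3]+R.apply([-sx*.02,y/1e3,z/1e3]))-p for c,p,(sx,y,z) in obs])
    q=least_squares(f,x0,loss="soft_l1"); print("fit",q.cost,q.x.round(4)); print(f(q.x).round(1).tolist()); return q.x
E
python3 - <<'E'
from h import *
import pickle
d=pickle.load(open("c2.pkl","rb"));T=d["top"];S=d["side"]
tp=lambda x,y:(260+x/4-.4,155+y/4-.4)
x=fitbar([(T,tp(600,50),(-1,-210,24)),(T,tp(608,97),(1,-210,24)),(T,tp(115,113),(-1,210,24)),(T,tp(125,160),(1,210,24)),
 (T,tp(137,97),(-.95,200,60)),(T,tp(237,88),(-.95,120,60)),(T,tp(243,135),(.95,120,60))],[.56,0,.065,.2,0])
cv2.imwrite("pics/s2.png",cv2.resize(S["image"][160:290,290:460],None,fx=4.5,fy=4.5,interpolation=cv2.INTER_CUBIC)[:,:,::-1])
for p in(0,.1,.2,.29):
  R=barR(.2,p);o=np.array([.548,.0537,.06])-R.apply([0,.065,0]); print(p,proj(S,o+R.apply([-.02,-.21,.024])),proj(S,o+R.apply([.02,-.21,.024])))
E
```

```text
fit 0.7442488449360758 [ 0.5604 -0.0081  0.0394  0.1922  0.1946]
[-0.3, 0.4, 0.3, -0.2, 0.3, -0.3, -0.1, 0.2, -0.4, 0.6, -0.3, -0.3, 0.4, -0.3]
0 [388.78728059 251.7488174 ] [400.69006019 247.49159673]
0.1 [388.01498365 259.97018775] [399.77946867 255.63694692]
0.2 [386.66271734 267.37908929] [398.27843006 262.99286485]
0.29 [384.9874037  273.28611073] [396.46211148 268.87186474]
```

View pics/s2.png

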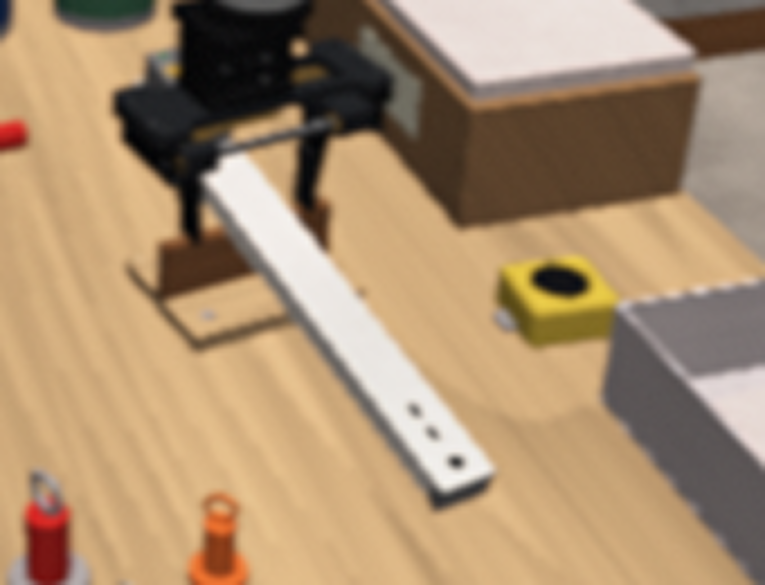

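```bash
python3 - <<'E'
from h import *
import pickle
d=pickle.load(open("c2.pkl","rb"));T=d["top"];S=d["side"]
tp=lambda x,y:(260+x/4-.4,155+y/4-.4)
sp=lambda x,y:(290+x/4.5-.4,160+y/4.5-.4)
x=fitbar([(T,tp(600,50),(-1,-210,24)),(T,tp(608,97),(1,-210,24)),(T,tp(115,113),(-1,210,24)),(T,tp(125,160),(1,210,24)),
 (T,tp(137,97),(-.95,200,60)),(T,tp(237,88),(-.95,120,60)),(T,tp(243,135),(.95,120,60)),
 (S,sp(492,470),(-1,-210,24)),(S,sp(438,490),(1,-210,24)),(S,sp(436,508),(1,-210,0)),(S,sp(490,487),(-1,-210,0))],[.56,0,.065,.2,0])
B=barR(x[3],x[4]); print("batten in bar",1e3*B.inv().apply(np.array([.548,.0537,.06])-x[:3]))
B=barR(x[3],.217); 
# anchor: batten plain-side corner on underside
R=toolR(B)
c=np.array([.548,.0537,.06])-.006*np.array([-.19,.98,0]); a=B.inv().apply(c-x[:3])
o=c-B.apply([0,a[1],0]); o[:2]+= B.apply([1,0,0])[:2]*((x[:3]-o)@B.apply([1,0,0])); print(o)
P=lambda y,z:o+B.apply([0,y,z])
for y,z in((.045,.06),(.045,.011)): print(P(y,z)); rel(P(y,z),R)
E
```

```text
fit 4.940941575659428 [ 0.562  -0.0085  0.0417  0.2021  0.1858]
[-0.1, -1.0, 0.7, -1.5, 0.3, -0.2, 0.0, 0.3, -0.5, 0.7, -0.4, -0.5, 0.5, -0.5, -0.2, -0.5, 0.2, -0.6, -1.1, 0.9, -1.6, 1.2]
batten in bar [-1.22702635 66.01097465  6.21237367]
[ 0.56222709 -0.00963171  0.04701218]
[0.5560001  0.02076358 0.11529358]
xyz mm [-25.5   1.1 -43.6] rv [-0.0012  0.2175 -0.0005]
[0.55388278 0.03109867 0.06744274]
xyz mm [-15.    1.2   4.2] rv [-0.0012  0.2175 -0.0005]
```

Request:
{"fn": "drive_tool", "kwargs": {
  "moves": [
    {"x": -6, "y": 0.6, "z": -15, "rx": 0, "ry": 0.08, "rz": 0, "fingers": -1},
    {"x": -16, "y": 1, "z": -15, "rx": 0, "ry": 0.2175, "rz": 0, "fingers": -1},
    {"x": -16, "y": 1, "z": -8, "rx": 0, "ry": 0.2175, "rz": 0, "fingers": -1},
    {"x": -15, "y": 1, "z": 4, "rx": 0, "ry": 0.2175, "rz": 0, "fingers": -1},
    {"x": -15, "y": 1, "z": 4, "rx": 0, "ry": 0.2175, "rz": 0, "fingers": 0.5},
    {"x": -15, "y": 1, "z": 4, "rx": 0, "ry": 0.2175, "rz": 0, "fingers": 1},
    {"x": -15, "y": 1, "z": 4, "rx": 0, "ry": 0.2175, "rz": 0, "fingers": 1},
    {"x": -15, "y": 1, "z": 4, "rx": 0, "ry": 0.2175, "rz": 0, "fingers": 1},
    {"x": -15, "y": 1, "z": 4, "rx": 0, "ry": 0.2175, "rz": 0, "fingers": 1},
    {"x": -15, "y": 1, "z": 4, "rx": 0, "ry": 0.2175, "rz": 0, "fingers": 1}
  ],
  "force": 55
}}

```text
time_s: 10.45
tool_pos: [0.5531, 0.0309, 0.0678]
tool_rot: [-179.9, -12.5, 101.5]
force: [-2.3, 0.0, 1.5]
grip_width: 0.0391
grasp_force: 55.0
```

```bash
python3 - <<'E'
from h import *
s=sensors.get_obs(); print(s["time_s"],s["tool_pos"],s["tool_rot"],s["force"],s["wrist_torque"],s["grip_width"],s["grasp_force"])
yb=barR(.2021,.217); o=np.array([.56223,-.00963,.04701])
b=1e3*yb.inv().apply(s["tool_pos"]-o); print("TCP in bar",b)
g,h=b[1:]/1e3
for p in(.14,.07,0):
  B2=barR(.195,p); oo=np.array([.548,.0537,.064])-B2.apply([0,.066,0]); print(p); rel(oo+B2.apply([0,g,h]),toolR(B2))
E
```

```text
10.45 [0.55310051 0.03090552 0.06776778] [-179.85563417  -12.45410422  101.53189239] [-2.34399111  0.03117669  1.53945292] [-0.38545301  0.52690613  0.10096934] 0.039087062440259564 55.00526576768607
TCP in bar [-0.80710343 45.03793716 11.32670944]
0.14
xyz mm [ 2.  -0.6 -4.2] rv [-0.0036 -0.0774  0.0063]
0.07
xyz mm [ 2.9 -0.6 -5.6] rv [-0.0034 -0.1474  0.0064]
0
xyz mm [ 4.  -0.6 -6.9] rv [-0.0032 -0.2174  0.0065]
```

Request:
{"fn": "drive_tool", "kwargs": {
  "moves": [
    {"x": 1, "y": 0, "z": -3, "rx": 0, "ry": -0.04, "rz": 0, "fingers": 1},
    {"x": 2, "y": -0.6, "z": -4.3, "rx": 0, "ry": -0.077, "rz": 0, "fingers": 1},
    {"x": 3, "y": -0.6, "z": -5.6, "rx": 0, "ry": -0.147, "rz": 0, "fingers": 1},
    {"x": 4, "y": -0.6, "z": -7, "rx": 0, "ry": -0.217, "rz": 0, "fingers": 1},
    {"x": 12, "y": -0.6, "z": -5.2, "rx": 0, "ry": -0.217, "rz": 0, "fingers": 1},
    {"x": 23.5, "y": -0.6, "z": -2.7, "rx": 0, "ry": -0.217, "rz": 0, "fingers": 1},
    {"x": 23.5, "y": -0.6, "z": -2.7, "rx": 0, "ry": -0.217, "rz": 0, "fingers": 1},
    {"x": 23.5, "y": -0.6, "z": -2.7, "rx": 0, "ry": -0.217, "rz": 0, "fingers": 1},
    {"x": 23.5, "y": -0.6, "z": -2.7, "rx": 0, "ry": -0.217, "rz": 0, "fingers": 1}
  ]
}}

```text
time_s: 11.58
tool_pos: [0.5488, 0.0519, 0.0754]
tool_rot: [-179.9, 0.0, 101.5]
force: [-0.2, -0.8, -5.6]
grip_width: 0.0399
grasp_force: 55.0
```

```bash
python3 - <<'E'
from h import *
m=avg(24); s=sensors.get_obs(); print(s["time_s"],s["tool_rot"])
F=m[:3];T=m[3:6]-[-.109,.030,0]
o=np.array([-T[1]/F[2],T[0]/F[2]]); print("offset along bar mm",1e3*o@[-.2,.98], "perp",1e3*o@[.98,.2])
E
```

```text
avg [-0.0638 -0.0982 -5.0306 -0.1168  0.029  -0.0073  0.5487  0.0527  0.0754] sem [0.1019 0.1243 0.0932 0.0061 0.0048 0.0058]
12.775 [-1.79933599e+02  1.61319442e-03  1.01556932e+02]
offset along bar mm 1.5593832984577891 perp 0.10899670920157804
```

Request:
{"fn": "drive_tool", "kwargs": {
  "moves": [
    {"x": 0, "y": 0, "z": 1.5, "rx": 0, "ry": 0, "rz": 0, "fingers": 1},
    {"x": 0, "y": 0, "z": 2.5, "rx": 0, "ry": 0, "rz": 0, "fingers": 1},
    {"x": 0, "y": 0, "z": 2.5, "rx": 0, "ry": 0, "rz": 0, "fingers": 1},
    {"x": 0, "y": 0, "z": 2.5, "rx": 0, "ry": 0, "rz": 0, "fingers": 1}
  ]
}}

```text
time_s: 13.28
tool_pos: [0.5487, 0.0528, 0.0729]
tool_rot: [-179.9, 0.0, 101.6]
force: [-0.1, -0.4, -4.5]
grip_width: 0.0396
grasp_force: 55.0
```

Request:
{"fn": "drive_tool", "kwargs": {
  "moves": [
    {"x": 0, "y": 0, "z": 0.5, "rx": 0, "ry": 0, "rz": 0, "fingers": 1},
    {"x": 0, "y": 0, "z": 0.5, "rx": 0, "ry": 0, "rz": 0, "fingers": 1}
  ]
}}

```text
time_s: 13.52
tool_pos: [0.5487, 0.0528, 0.0724]
tool_rot: [-179.9, 0.0, 101.6]
force: [0.3, -0.5, -3.9]
grip_width: 0.0394
grasp_force: 55.0
```

Request:
{"fn": "drive_tool", "kwargs": {
  "moves": [
    {"x": 0, "y": 0, "z": 0.4, "rx": 0, "ry": 0, "rz": 0, "fingers": 1},
    {"x": 0, "y": 0, "z": 0.4, "rx": 0, "ry": 0, "rz": 0, "fingers": 1},
    {"x": 0, "y": 0, "z": 0.4, "rx": 0, "ry": 0, "rz": 0, "fingers": 1}
  ]
}}

```text
time_s: 13.9
tool_pos: [0.5486, 0.0528, 0.072]
tool_rot: [-179.9, 0.0, 101.6]
force: [-0.0, -0.3, -5.6]
grip_width: 0.0392
grasp_force: 55.0
```

Request:
{"fn": "drive_tool", "kwargs": {
  "moves": [
    {"x": 0, "y": 0, "z": 0.5, "rx": 0, "ry": 0, "rz": 0, "fingers": 1},
    {"x": 0, "y": 0, "z": 0.5, "rx": 0, "ry": 0, "rz": 0, "fingers": 1}
  ]
}}

```text
time_s: 14.15
tool_pos: [0.5486, 0.0528, 0.0714]
tool_rot: [-179.9, 0.0, 101.6]
force: [-0.1, 0.6, -5.5]
grip_width: 0.0396
grasp_force: 55.0
```

Request:
{"fn": "drive_tool", "kwargs": {
  "moves": [
    {"x": 0, "y": 0, "z": 0.5, "rx": 0, "ry": 0, "rz": 0, "fingers": 1},
    {"x": 0, "y": 0, "z": 0.5, "rx": 0, "ry": 0, "rz": 0, "fingers": 1}
  ]
}}

```text
time_s: 14.4
tool_pos: [0.5486, 0.0528, 0.0709]
tool_rot: [-179.9, 0.0, 101.6]
force: [0.5, -0.3, -4.4]
grip_width: 0.0397
grasp_force: 55.0
```

Request:
{"fn": "drive_tool", "kwargs": {
  "moves": [
    {"x": 0, "y": 0, "z": 0.5, "rx": 0, "ry": 0, "rz": 0, "fingers": 1},
    {"x": 0, "y": 0, "z": 0.5, "rx": 0, "ry": 0, "rz": 0, "fingers": 1}
  ]
}}

```text
time_s: 14.65
tool_pos: [0.5487, 0.0528, 0.0708]
tool_rot: [-179.9, -0.0, 101.6]
force: [-1.5, -0.3, -2.2]
grip_width: 0.0394
grasp_force: 55.0
```

Request:
{"fn": "drive_tool", "kwargs": {
  "moves": [
    {"x": 0, "y": 0, "z": 0.5, "rx": 0, "ry": 0, "rz": 0, "fingers": 1},
    {"x": 0, "y": 0, "z": 0.5, "rx": 0, "ry": 0, "rz": 0, "fingers": 1}
  ]
}}

```text
time_s: 14.9
tool_pos: [0.5487, 0.0528, 0.0707]
tool_rot: [-179.9, -0.0, 101.6]
force: [-3.5, 0.6, 4.4]
grip_width: 0.0394
grasp_force: 55.0
```

Request:
{"fn": "drive_tool", "kwargs": {
  "moves": [
    {"x": 0, "y": 0, "z": -0.4, "rx": 0, "ry": 0, "rz": 0, "fingers": 1},
    {"x": 0, "y": 0, "z": -0.4, "rx": 0, "ry": 0, "rz": 0, "fingers": 0.2},
    {"x": 0, "y": 0, "z": -0.4, "rx": 0, "ry": 0, "rz": 0, "fingers": -0.2},
    {"x": 0, "y": 0, "z": -0.4, "rx": 0, "ry": 0, "rz": 0, "fingers": -1},
    {"x": 0, "y": 0, "z": -0.4, "rx": 0, "ry": 0, "rz": 0, "fingers": -1},
    {"x": 0, "y": 0, "z": -0.4, "rx": 0, "ry": 0, "rz": 0, "fingers": -1},
    {"x": 0, "y": 0, "z": -0.4, "rx": 0, "ry": 0, "rz": 0, "fingers": -1},
    {"x": 0, "y": 0, "z": -0.4, "rx": 0, "ry": 0, "rz": 0, "fingers": -1},
    {"x": 0, "y": 0, "z": -0.4, "rx": 0, "ry": 0, "rz": 0, "fingers": -1},
    {"x": 0, "y": 0, "z": -0.4, "rx": 0, "ry": 0, "rz": 0, "fingers": -1},
    {"x": 0, "y": 0, "z": -0.4, "rx": 0, "ry": 0, "rz": 0, "fingers": -1},
    {"x": 0, "y": 0, "z": -0.4, "rx": 0, "ry": 0, "rz": 0, "fingers": -1}
  ]
}}

```text
time_s: 16.4
tool_pos: [0.5487, 0.0528, 0.0704]
tool_rot: [-179.9, 0.0, 101.6]
force: [-0.7, 0.2, -0.4]
grip_width: 0.0873
grasp_force: 0.0
```

```bash
python3 - <<'E'
from h import *
import pickle
m=avg(8)
d={n:snap(n) for n in("side","top","wrist")}
pickle.dump(d,open("c3.pkl","wb"))
cr=lambda n,x,y,w,h,k: cv2.resize(d[n]["image"][y:y+h,x:x+w],None,fx=k,fy=k,interpolation=cv2.INTER_CUBIC)
r=np.vstack([cr("top",260,155,175,60,4),cr("side",290,160,175,90,4)])
cv2.imwrite("pics/rel2.png",r[:,:,::-1])
E
```

```text
avg [ 0.181   0.0693  0.1532 -0.0882  0.025   0.0023  0.5487  0.0528  0.0704] sem [0.1583 0.1541 0.162  0.0094 0.0089 0.0103]
```

View pics/rel2.png

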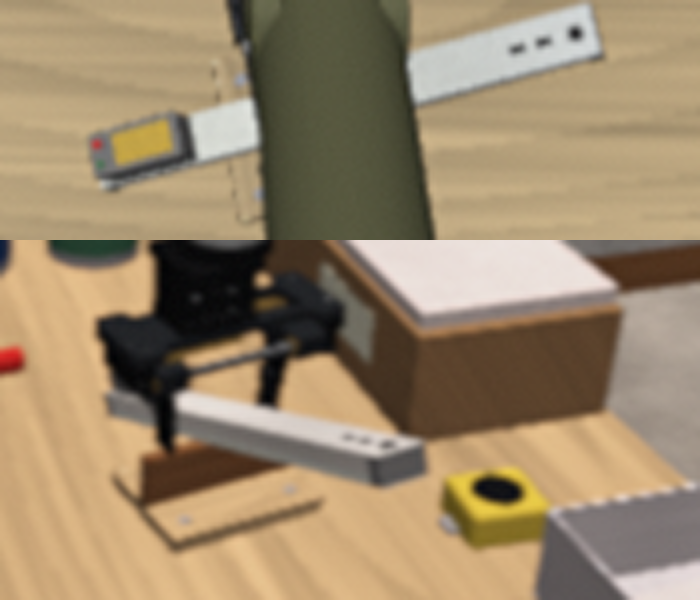

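The bar tipped the other way this time, pack end down (top crop: plain end corners at (590,3) and (604,57)). So the balance point lies between this position and the previous one. I'll fit the bar again.

```bash
python3 - <<'E'
from h import *
import pickle
d=pickle.load(open("c3.pkl","rb"));T=d["top"];S=d["side"]
tp=lambda x,y:(260+x/4-.4,155+y/4-.4)
sp=lambda x,y:(290+x/4-.4,160+(y-240)/4-.4)
x=fitbar([(T,tp(590,3),(-1,-210,24)),(T,tp(604,57),(1,-210,24)),(T,tp(103,190),(1,210,0)),
 (T,tp(90,135),(-.95,200,60)),(T,tp(178,110),(-.95,120,60)),
 (S,sp(424,442),(-1,-210,24)),(S,sp(377,459),(1,-210,24)),(S,sp(375,485),(1,-210,0)),(S,sp(424,467),(-1,-210,0)),(S,sp(107,393),(1,210,24)),(S,sp(107,412),(1,210,0))],[.56,0.02,.065,.2,-.3])
B=barR(x[3],x[4]); print("batten in bar",1e3*B.inv().apply(np.array([.548,.0537,.06])-x[:3]))
p=x[4]
c=np.array([.548,.0537,.06])+.006*np.array([-.2,.98,0]); a=B.inv().apply(c-x[:3]); print("corner",a)
o=x[:3]+B.apply([0,0,a[2]]); 
R=toolR(B);P=lambda y,z:o+B.apply([0,y,z])
print("pack end z",P(.21,0)[2])
for y,z in((.055,.03),(.055,.011),(.065,.011)): print(P(y,z)); rel(P(y,z),R)
E
```

```text
fit 8.672724670264568 [ 0.5573  0.012   0.0799  0.206  -0.3773]
[0.4, -0.4, 0.1, -1.2, 3.2, -0.2, -0.7, -0.6, -0.4, -0.6, -1.0, -0.5, -1.4, -1.0, 0.4, 1.1, 0.1, 1.8, -1.6, -0.6, -0.5, 1.0]
batten in bar [-0.54849719 47.05117031 -2.78992532]
corner [-0.00052056  0.05263012 -0.00057884]
pack end z 0.002017941316119612
[0.54459835 0.07266275 0.08701633]
xyz mm [ 20.2  -0.  -16.6] rv [-0.0019 -0.3773 -0.004 ]
[0.54603008 0.06581027 0.06935298]
xyz mm [13.2  0.   1.1] rv [-0.0019 -0.3773 -0.004 ]
[0.54412877 0.07491027 0.06566854]
xyz mm [22.5 -0.   4.7] rv [-0.0019 -0.3773 -0.004 ]
```

Request:
{"fn": "drive_tool", "kwargs": {
  "moves": [
    {"x": 10, "y": 0, "z": -16, "rx": 0, "ry": -0.1, "rz": 0, "fingers": -1},
    {"x": 20, "y": 0, "z": -18, "rx": 0, "ry": -0.28, "rz": 0, "fingers": -1},
    {"x": 29, "y": 0, "z": -13, "rx": 0, "ry": -0.377, "rz": -0.004, "fingers": -1},
    {"x": 29, "y": 0, "z": -13, "rx": 0, "ry": -0.377, "rz": -0.004, "fingers": -1},
    {"x": 22.5, "y": 0, "z": 4.5, "rx": 0, "ry": -0.377, "rz": -0.004, "fingers": -1},
    {"x": 22.5, "y": 0, "z": 4.5, "rx": 0, "ry": -0.377, "rz": -0.004, "fingers": 0.5},
    {"x": 22.5, "y": 0, "z": 4.5, "rx": 0, "ry": -0.377, "rz": -0.004, "fingers": 1},
    {"x": 22.5, "y": 0, "z": 4.5, "rx": 0, "ry": -0.377, "rz": -0.004, "fingers": 1},
    {"x": 22.5, "y": 0, "z": 4.5, "rx": 0, "ry": -0.377, "rz": -0.004, "fingers": 1},
    {"x": 22.5, "y": 0, "z": 4.5, "rx": 0, "ry": -0.377, "rz": -0.004, "fingers": 1},
    {"x": 22.5, "y": 0, "z": 4.5, "rx": 0, "ry": -0.377, "rz": -0.004, "fingers": 1}
  ],
  "force": 55
}}

```text
time_s: 18.32
tool_pos: [0.5442, 0.0751, 0.066]
tool_rot: [-179.9, 21.6, 101.8]
force: [-0.4, 0.3, -0.4]
grip_width: 0.0394
grasp_force: 55.0
```

```bash
python3 - <<'E'
from h import *
s=sensors.get_obs(); print(s["time_s"],s["tool_pos"],s["tool_rot"],s["force"],s["wrist_torque"],s["grip_width"],s["grasp_force"])
B=barR(.206,-.3773); o=np.array([.5573,.012,.0799])+B.apply([0,0,-.0006])
b=1e3*B.inv().apply(s["tool_pos"]-o); print("TCP in bar",b)
g,h=b[1:]/1e3
for p,fb in((-.25,.047),(-.12,.047),(0,.047),(0,.054)):
  B2=barR(.2,p); oo=np.array([.548,.0537,.064])-B2.apply([0,fb,0]); print(p,fb); rel(oo+B2.apply([0,g,h]),toolR(B2))
E
```

```text
18.325 [0.54424835 0.07507771 0.06600383] [-179.89796388   21.59231237  101.83460521] [-0.37290064  0.3292778  -0.36929122] [0.35574973 0.12363626 0.03311447] 0.03944174412782541 54.997846484184265
TCP in bar [ 0.12660404 65.00254999 11.4120166 ]
-0.25 0.047
xyz mm [-3.  -0.6 -3.8] rv [0.0002 0.1269 0.0061]
-0.12 0.047
xyz mm [-4.9 -0.6 -5.8] rv [-2.000e-04  2.569e-01  6.100e-03]
0 0.047
xyz mm [-6.9 -0.6 -7.4] rv [-0.0005  0.3769  0.0061]
0 0.054
xyz mm [-13.4  -0.6  -4.8] rv [-0.0005  0.3769  0.0061]
```

Request:
{"fn": "drive_tool", "kwargs": {
  "moves": [
    {"x": -1, "y": 0, "z": -2, "rx": 0, "ry": 0.06, "rz": 0, "fingers": 1},
    {"x": -3, "y": -0.3, "z": -3.8, "rx": 0, "ry": 0.127, "rz": 0, "fingers": 1},
    {"x": -4, "y": -0.3, "z": -4.8, "rx": 0, "ry": 0.19, "rz": 0, "fingers": 1},
    {"x": -4.9, "y": -0.3, "z": -5.8, "rx": 0, "ry": 0.257, "rz": 0, "fingers": 1},
    {"x": -6, "y": -0.3, "z": -6.6, "rx": 0, "ry": 0.32, "rz": 0, "fingers": 1},
    {"x": -7, "y": -0.3, "z": -7.4, "rx": 0, "ry": 0.377, "rz": 0, "fingers": 1},
    {"x": -13.4, "y": -0.3, "z": -4.8, "rx": 0, "ry": 0.377, "rz": 0, "fingers": 1},
    {"x": -13.4, "y": -0.3, "z": -4.8, "rx": 0, "ry": 0.377, "rz": 0, "fingers": 1},
    {"x": -13.4, "y": -0.3, "z": -4.8, "rx": 0, "ry": 0.377, "rz": 0, "fingers": 1},
    {"x": -13.4, "y": -0.3, "z": -4.8, "rx": 0, "ry": 0.377, "rz": 0, "fingers": 1}
  ]
}}

```text
time_s: 19.58
tool_pos: [0.5458, 0.0652, 0.0751]
tool_rot: [-179.9, 0.0, 101.9]
force: [0.1, -1.3, -4.7]
grip_width: 0.0397
grasp_force: 55.0
```

```bash
python3 - <<'E'
from h import *
m=avg(20); s=sensors.get_obs(); print(s["time_s"],s["tool_rot"])
F=m[:3];T=m[3:6]-[-.096,.027,0]
o=np.array([-T[1]/F[2],T[0]/F[2]]); print("COM offset along bar mm",1e3*o@[-.2,.98], "perp",1e3*o@[.98,.2],"batten offset",1e3*(np.array([.548,.0537])-m[6:8])@[-.2,.98])
E
```

```text
avg [ 2.1540e-01 -1.3100e-02 -4.9338e+00 -2.9500e-02  4.2000e-02 -2.5000e-03
  5.4600e-01  6.4500e-02  7.5300e-02] sem [0.1155 0.1172 0.1385 0.0094 0.0064 0.0051]
20.575 [-1.79890413e+02  9.14556814e-04  1.01779521e+02]
COM offset along bar mm -13.822042774729455 perp 0.2790978852252859 batten offset -10.935677373458173
```

Request:
{"fn": "drive_tool", "kwargs": {
  "moves": [
    {"x": 0.5, "y": 0, "z": 1.5, "rx": 0, "ry": 0, "rz": 0, "fingers": 1},
    {"x": 0.5, "y": 0, "z": 2.5, "rx": 0, "ry": 0, "rz": 0, "fingers": 1},
    {"x": 0.5, "y": 0, "z": 3, "rx": 0, "ry": 0, "rz": 0, "fingers": 1},
    {"x": 0.5, "y": 0, "z": 3, "rx": 0, "ry": 0, "rz": 0, "fingers": 1}
  ]
}}

```text
time_s: 21.08
tool_pos: [0.546, 0.065, 0.0733]
tool_rot: [-179.9, -0.0, 101.8]
force: [-4.1, 0.4, 5.0]
grip_width: 0.0393
grasp_force: 55.0
```

Request:
{"fn": "drive_tool", "kwargs": {
  "moves": [
    {"x": 0, "y": 0, "z": 0.5, "rx": 0, "ry": 0, "rz": 0, "fingers": 1},
    {"x": 0, "y": 0, "z": 0.5, "rx": 0, "ry": 0, "rz": 0, "fingers": 1}
  ]
}}

```text
time_s: 21.32
tool_pos: [0.546, 0.065, 0.0732]
tool_rot: [-179.9, -0.0, 101.8]
force: [-5.3, -0.3, 8.6]
grip_width: 0.0399
grasp_force: 55.0
```

Request:
{"fn": "drive_tool", "kwargs": {
  "moves": [
    {"x": 0, "y": 0, "z": 0.5, "rx": 0, "ry": 0, "rz": 0, "fingers": 1},
    {"x": 0, "y": 0, "z": 0.5, "rx": 0, "ry": 0, "rz": 0, "fingers": 1}
  ]
}}

```text
time_s: 21.58
tool_pos: [0.546, 0.0651, 0.0732]
tool_rot: [-179.9, -0.1, 101.8]
force: [-6.4, 0.2, 11.2]
grip_width: 0.0394
grasp_force: 55.0
```

Request:
{"fn": "drive_tool", "kwargs": {
  "moves": [
    {"x": 0, "y": 0, "z": -1.8, "rx": 0, "ry": 0, "rz": 0, "fingers": 1},
    {"x": 0, "y": 0, "z": -1.8, "rx": 0, "ry": 0, "rz": 0, "fingers": 1}
  ]
}}

```text
time_s: 21.82
tool_pos: [0.5462, 0.0649, 0.0733]
tool_rot: [-179.9, -0.0, 101.8]
force: [-2.3, 0.1, 2.1]
grip_width: 0.0395
grasp_force: 55.0
```

Request:
{"fn": "drive_tool", "kwargs": {
  "moves": [
    {"x": 0, "y": 0, "z": 0, "rx": 0, "ry": 0, "rz": 0, "fingers": 0.2},
    {"x": 0, "y": 0, "z": 0, "rx": 0, "ry": 0, "rz": 0, "fingers": -0.2},
    {"x": 0, "y": 0, "z": 0, "rx": 0, "ry": 0, "rz": 0, "fingers": -1},
    {"x": 0, "y": 0, "z": 0, "rx": 0, "ry": 0, "rz": 0, "fingers": -1},
    {"x": 0, "y": 0, "z": 0, "rx": 0, "ry": 0, "rz": 0, "fingers": -1},
    {"x": 0, "y": 0, "z": 0, "rx": 0, "ry": 0, "rz": 0, "fingers": -1},
    {"x": 0, "y": 0, "z": 0, "rx": 0, "ry": 0, "rz": 0, "fingers": -1},
    {"x": 0, "y": 0, "z": 0, "rx": 0, "ry": 0, "rz": 0, "fingers": -1},
    {"x": 0, "y": 0, "z": 0, "rx": 0, "ry": 0, "rz": 0, "fingers": -1},
    {"x": 0, "y": 0, "z": 0, "rx": 0, "ry": 0, "rz": 0, "fingers": -1}
  ]
}}

```text
time_s: 23.08
tool_pos: [0.546, 0.0648, 0.0731]
tool_rot: [-179.9, 0.0, 101.8]
force: [-0.8, 0.9, 0.4]
grip_width: 0.0869
grasp_force: 0.0
```

```bash
python3 - <<'E'
from h import *
import pickle
m=avg(10)
d={n:snap(n) for n in("side","top","wrist")}
pickle.dump(d,open("c4.pkl","wb"))
# white plain-end location in top/side (for comparison) 
for f in("c2","c3","c4"):
    dd=pickle.load(open(f+".pkl","rb")); im=dd["side"]["image"].astype(int)[215:300,330:420]
    w=(im.min(2)>150).astype(np.uint8); k,l,st,ce=cv2.connectedComponentsWithStats(w); i=1+np.argmax(st[1:,4]) if k>1 else 0; print(f,st[i]+[330,215,0,0,0])
T=d["top"];S=d["side"]
for p in(-.3,0,.22):
  B=barR(.2,p);o=np.array([.548,.0537,.06])-B.apply([0,.0535,0]); print(p,[proj(S,o+B.apply([s*.02,-.21,.024])).round(1).tolist() for s in(-1,1)],[proj(T,o+B.apply([s*.02,-.21,.024])).round(1).tolist() for s in(-1,1)])
cr=lambda n,x,y,w,h,k: cv2.resize(d[n]["image"][y:y+h,x:x+w],None,fx=k,fy=k,interpolation=cv2.INTER_CUBIC)
r=np.vstack([cr("top",260,155,175,60,4),cr("side",290,160,175,90,4)])
cv2.imwrite("pics/rel3.png",r[:,:,::-1])
E
```

```text
avg [ 0.269  -0.0309 -0.0436 -0.0736  0.0201 -0.0128  0.5459  0.0648  0.0731] sem [0.1744 0.1435 0.1548 0.006  0.0118 0.0095]
c2 [347 215  53  54 813]
c3 [401 230   1   1   1]
c4 [401 230   1   1   1]
-0.3 [[384.7, 222.3], [396.9, 218.5]] [[414.2, 169.0], [411.1, 156.5]]
0 [[386.2, 249.4], [398.1, 245.2]] [[413.6, 174.2], [410.8, 162.5]]
0.22 [[384.0, 265.7], [395.5, 261.3]] [[408.9, 178.5], [406.2, 167.3]]
```

```bash
cat >> h.py <<'E'
def plain(c,lo=368):
    hsv=cv2.cvtColor(c["image"],cv2.COLOR_RGB2HSV); m=((hsv[...,1]<45)&(hsv[...,2]>120)).astype(np.uint8)
    m[:,:lo]=0; m[:145]=0; m[200:]=0; m[:,425:]=0
    k,l,st,ce=cv2.connectedComponentsWithStats(m); i=1+np.argmax(st[1:,4])
    pts=np.argwhere(l==i)[:,::-1]; return cv2.boxPoints(cv2.minAreaRect(pts.astype(np.float32))).round(1).tolist()
E
python3 - <<'E'
from h import *
import pickle
for f in("c2","c3","c4"): print(f,plain(pickle.load(open(f+".pkl","rb"))["top"]))
E
```

```text
c2 [[366.3999938964844, 172.1999969482422], [410.0, 166.39999389648438], [411.70001220703125, 179.0], [368.1000061035156, 184.8000030517578]]
c3 [[364.29998779296875, 166.39999389648438], [407.1000061035156, 154.8000030517578], [410.79998779296875, 168.39999389648438], [368.0, 180.0]]
c4 [[364.5, 166.60000610351562], [408.6000061035156, 154.0], [412.5, 167.60000610351562], [368.29998779296875, 180.1999969482422]]
```

Numerically the plain end is still up (top row 154, against about 162 expected if level), so the bar tipped pack-down again. The balance point therefore sits between here and the first try. I'll re-fit with the geometry constrained.

```bash
cat >> h.py <<'E'
BY=.0522  # batten centre y at x=.548, yaw .158
def packdown(c,by=BY):
    q=np.array(plain(c)); q=q[np.argsort(q[:,0])][2:]; q=q[np.argsort(q[:,1])]+[[0,.5],[-.1,.5]]
    def mod(v):
        yc,yaw,lat=v; p=-np.arcsin(.06/(.21-yc)); B=barR(yaw,p)
        o=np.array([.548,by,.06])+.006*np.array([-np.sin(yaw),np.cos(yaw),0])+B.apply([lat,-yc,0]); return B,o,p
    def f(v):
        B,o,p=mod(v); return np.r_[proj(c,o+B.apply([.02,-.21,.024]))-q[0],proj(c,o+B.apply([-.02,-.21,.024]))-q[1]]
    s=least_squares(f,[.05,.2,0]); B,o,p=mod(s.x); print("packdown centre yb",s.x[0]-.006,"yaw,lat",s.x[1:],"p",p,"cost",s.cost); return B,o
E
python3 - <<'E'
from h import *
import pickle
packdown(pickle.load(open("c3.pkl","rb"))["top"])
B,o=packdown(pickle.load(open("c4.pkl","rb"))["top"])
P=lambda y,z:o+B.apply([0,y,z]); R=toolR(B)
for y,z in((.075,.03),(.075,.011)): print(P(y,z)); rel(P(y,z),R)
E
```

```text
packdown centre yb 0.04430409277403223 yaw,lat [ 0.22417226 -0.00571102] p -0.3851671810083153 cost 0.26136340481763665
packdown centre yb 0.05006141640938529 yaw,lat [ 0.2367272  -0.00850384] p -0.40037730042266 cost 0.25300819621689724
[0.53149366 0.08435958 0.08024581]
xyz mm [ 22.1 -10.2  -7.1] rv [-0.0081 -0.4004 -0.0304]
[0.53323043 0.07716057 0.06274844]
xyz mm [14.7 -9.9 10.4] rv [-0.0081 -0.4004 -0.0304]
```

```bash
python3 - <<'E'
from h import *
yc=.0561;p=-np.arcsin(.06/(.21-yc));yaw=.218
B=barR(yaw,p);o=np.array([.548,BY,.06])+.006*np.array([-np.sin(yaw),np.cos(yaw),0])+B.apply([-.0033,-yc,0])
P=lambda y,z:o+B.apply([0,y,z]); R=toolR(B)
for y,z in((.075,.03),(.075,.008)): print(P(y,z)); rel(P(y,z),R)
# then level from there
R1=R; p1=P(.075,.008)
for pp,fb in((-.27,.0501),(-.13,.0501),(0,.0501),(0,.0555)):
  B2=barR(.2,pp); oo=np.array([.548,BY,.063])-B2.apply([.0025,fb,0]); print(pp,fb); rel(oo+B2.apply([0,.075,.008]),toolR(B2),pos0=p1,R0=R1)
E
```

```text
[0.53718668 0.08575593 0.08025776]
xyz mm [22.3 -4.3 -7.1] rv [-0.0043 -0.4005 -0.0119]
[0.53904169 0.07738193 0.05999856]
xyz mm [13.7 -4.2 13.1] rv [-0.0043 -0.4005 -0.0119]
-0.27 0.0501
xyz mm [-1.9  1.3 -3.6] rv [0.0059 0.1305 0.017 ]
-0.13 0.0501
xyz mm [-3.7  1.3 -6.8] rv [0.0047 0.2705 0.0174]
0 0.0501
xyz mm [-5.7  1.2 -9.5] rv [0.0036 0.4005 0.0178]
0 0.0555
xyz mm [-10.7   1.2  -7.4] rv [0.0036 0.4005 0.0178]
```

Request:
{"fn": "drive_tool", "kwargs": {
  "moves": [
    {"x": 10, "y": -2, "z": -16, "rx": 0, "ry": -0.1, "rz": 0, "fingers": -1},
    {"x": 20, "y": -4, "z": -18, "rx": 0, "ry": -0.28, "rz": -0.006, "fingers": -1},
    {"x": 25, "y": -4, "z": -13, "rx": -0.004, "ry": -0.4, "rz": -0.012, "fingers": -1},
    {"x": 25, "y": -4, "z": -13, "rx": -0.004, "ry": -0.4, "rz": -0.012, "fingers": -1},
    {"x": 13.7, "y": -4.2, "z": 13, "rx": -0.004, "ry": -0.4, "rz": -0.012, "fingers": -1},
    {"x": 13.7, "y": -4.2, "z": 13, "rx": -0.004, "ry": -0.4, "rz": -0.012, "fingers": -1},
    {"x": 13.7, "y": -4.2, "z": 13, "rx": -0.004, "ry": -0.4, "rz": -0.012, "fingers": 0.5},
    {"x": 13.7, "y": -4.2, "z": 13, "rx": -0.004, "ry": -0.4, "rz": -0.012, "fingers": 1},
    {"x": 13.7, "y": -4.2, "z": 13, "rx": -0.004, "ry": -0.4, "rz": -0.012, "fingers": 1},
    {"x": 13.7, "y": -4.2, "z": 13, "rx": -0.004, "ry": -0.4, "rz": -0.012, "fingers": 1},
    {"x": 13.7, "y": -4.2, "z": 13, "rx": -0.004, "ry": -0.4, "rz": -0.012, "fingers": 1},
    {"x": 13.7, "y": -4.2, "z": 13, "rx": -0.004, "ry": -0.4, "rz": -0.012, "fingers": 1}
  ],
  "force": 55
}}

```text
time_s: 25.22
tool_pos: [0.5398, 0.0787, 0.0604]
tool_rot: [179.9, 22.8, 102.5]
force: [2.3, 2.8, -0.3]
grip_width: 0.0394
grasp_force: 54.9
```

Request:
{"fn": "drive_tool", "kwargs": {
  "moves": [
    {"x": -1, "y": 0.6, "z": -2.5, "rx": 0, "ry": 0.065, "rz": 0, "fingers": 1},
    {"x": -2, "y": 1, "z": -3.6, "rx": 0, "ry": 0.13, "rz": 0, "fingers": 1},
    {"x": -2.8, "y": 1, "z": -5.2, "rx": 0, "ry": 0.2, "rz": 0, "fingers": 1},
    {"x": -3.7, "y": 1, "z": -6.8, "rx": 0.002, "ry": 0.27, "rz": 0, "fingers": 1},
    {"x": -4.7, "y": 1, "z": -8.1, "rx": 0.003, "ry": 0.335, "rz": 0, "fingers": 1},
    {"x": -5.7, "y": 1, "z": -9.5, "rx": 0.0036, "ry": 0.4, "rz": 0, "fingers": 1},
    {"x": -10.7, "y": 1, "z": -7.4, "rx": 0.0036, "ry": 0.4, "rz": 0, "fingers": 1},
    {"x": -10.7, "y": 1, "z": -7.4, "rx": 0.0036, "ry": 0.4, "rz": 0, "fingers": 1},
    {"x": -10.7, "y": 1, "z": -7.4, "rx": 0.0036, "ry": 0.4, "rz": 0, "fingers": 1},
    {"x": -10.7, "y": 1, "z": -7.4, "rx": 0.0036, "ry": 0.4, "rz": 0, "fingers": 1}
  ]
}}

```text
time_s: 26.48
tool_pos: [0.5409, 0.0715, 0.0706]
tool_rot: [-179.7, 0.0, 102.5]
force: [-0.6, -0.2, -5.1]
grip_width: 0.0395
grasp_force: 54.9
```

```bash
python3 - <<'E'
from h import *
m=avg(20); s=sensors.get_obs(); print(s["time_s"],s["tool_rot"])
F=m[:3];T=m[3:6]-[-.085,.025,0]
o=np.array([-T[1]/F[2],T[0]/F[2]]); print("COM offset along bar mm",1e3*o@[-.2,.98], "perp",1e3*o@[.98,.2],"batten offset",1e3*(np.array([.548,BY])-m[6:8])@[-.2,.98])
c=snap("top"); print(plain(c))
for p in(-.03,0,.03):
  B=barR(.21,p);oo=np.array([.548,BY,.063])-B.apply([0,.0555,0]); print(p,[proj(c,oo+B.apply([s*.02,-.21,.024])).round(1).tolist() for s in(-1,1)])
E
```

```text
avg [-6.0300e-02  1.6940e-01 -5.3454e+00  2.2800e-02  4.8000e-02 -5.2000e-03
  5.4140e-01  7.0900e-02  7.1000e-02] sem [0.1338 0.1289 0.1394 0.0067 0.0067 0.0079]
27.475 [-1.79778822e+02 -6.03363857e-04  1.02450068e+02]
COM offset along bar mm -20.61713963734724 perp 0.1872377766567721 batten offset -19.637706453250892
[[365.29998779296875, 170.1999969482422], [411.5, 160.39999389648438], [414.29998779296875, 173.39999389648438], [368.0, 183.1999969482422]]
-0.03 [[415.2, 172.5], [412.2, 160.7]]
0 [[414.8, 173.1], [411.8, 161.4]]
0.03 [[414.3, 173.6], [411.4, 162.0]]
```

Request:
{"fn": "drive_tool", "kwargs": {
  "moves": [
    {"x": 0, "y": 0, "z": 0.8, "rx": 0, "ry": 0, "rz": 0, "fingers": 1},
    {"x": 0, "y": 0, "z": 1.5, "rx": 0, "ry": 0, "rz": 0, "fingers": 1},
    {"x": 0, "y": 0, "z": 1.5, "rx": 0, "ry": 0, "rz": 0, "fingers": 1}
  ]
}}

```text
time_s: 27.9
tool_pos: [0.5416, 0.0709, 0.0701]
tool_rot: [-179.8, -0.0, 102.5]
force: [-2.9, 0.6, 1.3]
grip_width: 0.0397
grasp_force: 54.9
```

Request:
{"fn": "drive_tool", "kwargs": {
  "moves": [
    {"x": 0, "y": 0, "z": 0.5, "rx": 0, "ry": 0, "rz": 0, "fingers": 1},
    {"x": 0, "y": 0, "z": 0.5, "rx": 0, "ry": 0, "rz": 0, "fingers": 1}
  ]
}}

```text
time_s: 28.15
tool_pos: [0.5416, 0.0709, 0.07]
tool_rot: [-179.8, -0.0, 102.5]
force: [-2.8, -0.2, 6.2]
grip_width: 0.0396
grasp_force: 54.9
```

Request:
{"fn": "drive_tool", "kwargs": {
  "moves": [
    {"x": 0, "y": 0, "z": 0.5, "rx": 0, "ry": 0, "rz": 0, "fingers": 1},
    {"x": 0, "y": 0, "z": 0.5, "rx": 0, "ry": 0, "rz": 0, "fingers": 1}
  ]
}}

```text
time_s: 28.4
tool_pos: [0.5416, 0.071, 0.07]
tool_rot: [-179.8, -0.0, 102.5]
force: [-4.3, -0.2, 7.9]
grip_width: 0.0395
grasp_force: 54.9
```

Request:
{"fn": "drive_tool", "kwargs": {
  "moves": [
    {"x": 0, "y": 0, "z": -1, "rx": 0, "ry": 0, "rz": 0, "fingers": 1},
    {"x": 0, "y": 0, "z": -1.5, "rx": 0, "ry": 0, "rz": 0, "fingers": 1},
    {"x": 0, "y": 0, "z": -1.5, "rx": 0, "ry": 0, "rz": 0, "fingers": 1}
  ]
}}

```text
time_s: 28.78
tool_pos: [0.5416, 0.0709, 0.0701]
tool_rot: [-179.8, -0.0, 102.5]
force: [-2.3, 0.7, 1.3]
grip_width: 0.0392
grasp_force: 54.9
```

Request:
{"fn": "drive_tool", "kwargs": {
  "moves": [
    {"x": 0, "y": 0, "z": 0, "rx": 0, "ry": 0, "rz": 0, "fingers": 1},
    {"x": 0, "y": 0, "z": 0, "rx": 0, "ry": 0, "rz": 0, "fingers": 1},
    {"x": 0, "y": 0, "z": 0, "rx": 0, "ry": 0, "rz": 0, "fingers": 1}
  ],
  "force": 10
}}

```text
time_s: 29.15
tool_pos: [0.5417, 0.0709, 0.0701]
tool_rot: [-179.8, -0.0, 102.5]
force: [-0.5, 0.6, -0.2]
grip_width: 0.0401
grasp_force: 10.0
```

Request:
{"fn": "drive_tool", "kwargs": {
  "moves": [
    {"x": 0, "y": 0, "z": 0, "rx": 0, "ry": 0, "rz": 0, "fingers": 0},
    {"x": 0, "y": 0, "z": 0, "rx": 0, "ry": 0, "rz": 0, "fingers": -0.5},
    {"x": 0, "y": 0, "z": 0, "rx": 0, "ry": 0, "rz": 0, "fingers": -1},
    {"x": 0, "y": 0, "z": 0, "rx": 0, "ry": 0, "rz": 0, "fingers": -1},
    {"x": 0, "y": 0, "z": 0, "rx": 0, "ry": 0, "rz": 0, "fingers": -1},
    {"x": 0, "y": 0, "z": 0, "rx": 0, "ry": 0, "rz": 0, "fingers": -1},
    {"x": 0, "y": 0, "z": 0, "rx": 0, "ry": 0, "rz": 0, "fingers": -1},
    {"x": 0, "y": 0, "z": 0, "rx": 0, "ry": 0, "rz": 0, "fingers": -1}
  ]
}}

```text
time_s: 30.15
tool_pos: [0.5415, 0.0708, 0.0701]
tool_rot: [-179.8, 0.0, 102.5]
force: [0.4, 0.3, -0.0]
grip_width: 0.0867
grasp_force: 0.0
```

```bash
python3 - <<'E'
from h import *
import pickle
c=snap("top"); print(plain(c)); m=avg(10); d={"top":snap("top"),"side":snap("side")}; print(plain(d["top"])); pickle.dump(d,open("c5.pkl","wb"))
E
```

```text
[[365.3999938964844, 170.39999389648438], [411.70001220703125, 160.8000030517578], [414.3999938964844, 173.89999389648438], [368.1000061035156, 183.39999389648438]]
avg [-0.0349 -0.1165  0.181  -0.0834  0.0186  0.0107  0.5415  0.0708  0.0701] sem [0.1276 0.2026 0.1555 0.0081 0.0106 0.0073]
[[365.3999938964844, 170.5], [411.70001220703125, 160.89999389648438], [414.3999938964844, 173.89999389648438], [368.1000061035156, 183.5]]
```

The bar stays balanced: the plain end held still at rows 160.8 and 160.9 across 0.5 s. Next I'll rise straight up and go to the magnet.

Request:
{"fn": "drive_tool", "kwargs": {
  "moves": [
    {"x": 0, "y": 0, "z": -15, "rx": 0, "ry": 0, "rz": 0, "fingers": -1},
    {"x": 0, "y": 0, "z": -45, "rx": 0, "ry": 0, "rz": 0, "fingers": -1},
    {"x": 0, "y": 0, "z": -100, "rx": 0, "ry": 0, "rz": 0, "fingers": -1},
    {"x": 0, "y": 0, "z": -120, "rx": 0, "ry": 0, "rz": 0, "fingers": -1},
    {"x": -310, "y": -253, "z": -120, "rx": 0, "ry": 0, "rz": 0, "fingers": -1},
    {"x": -310, "y": -253, "z": -120, "rx": 0, "ry": 0, "rz": 0, "fingers": -1},
    {"x": -310, "y": -253, "z": -120, "rx": 0, "ry": 0, "rz": 0, "fingers": -1},
    {"x": -310, "y": -253, "z": -120, "rx": 0, "ry": 0, "rz": 0, "fingers": -1},
    {"x": -310, "y": -253, "z": -120, "rx": 0, "ry": 0, "rz": 0, "fingers": -1},
    {"x": -310, "y": -253, "z": -120, "rx": 0, "ry": 0, "rz": 0, "fingers": -1},
    {"x": -310, "y": -253, "z": -120, "rx": 0, "ry": 0, "rz": 0, "fingers": -1},
    {"x": -310, "y": -253, "z": -90, "rx": 0, "ry": 0, "rz": 0, "fingers": -1},
    {"x": -310, "y": -253, "z": -70, "rx": 0, "ry": 0, "rz": 0, "fingers": -1},
    {"x": -310, "y": -253, "z": -70, "rx": 0, "ry": 0, "rz": 0, "fingers": -1},
    {"x": -310, "y": -253, "z": -70, "rx": 0, "ry": 0, "rz": 0, "fingers": -1},
    {"x": -310, "y": -253, "z": -70, "rx": 0, "ry": 0, "rz": 0, "fingers": -1}
  ]
}}

```text
time_s: 32.8
tool_pos: [0.3623, -0.2868, 0.1422]
tool_rot: [-179.9, 0.1, 102.5]
force: [0.2, 0.4, 0.7]
grip_width: 0.0868
grasp_force: 0.0
```

```bash
python3 - <<'E'
from h import *
import pickle
d={n:snap(n) for n in("side","top","wrist")}; pickle.dump(d,open("c6.pkl","wb"))
s=sensors.get_obs(); print(s["time_s"],s["tool_pos"],s["tool_rot"])
W=d["wrist"]
for n in("wrist",):
    h=d[n]["image"].astype(int); m=((h[...,0]>90)&(h[...,1]<60)&(h[...,2]<70)).astype(np.uint8)
    k,l,st,ce=cv2.connectedComponentsWithStats(m)
    print(n,[(st[i].tolist(),ce[i].round(1).tolist()) for i in range(1,k) if st[i,4]>20])
print("pred base/top",[proj(W,[.362,-.287,z]).round(1).tolist() for z in(0,.009,.045)], proj(W,s["tool_pos"]))
im=W["image"]; 
print("plain",plain(d["top"],340))
# composite: wrist + top/side crops of bar
cr=lambda n,x,y,w,h,k: cv2.resize(d[n]["image"][y:y+h,x:x+w],None,fx=k,fy=k,interpolation=cv2.INTER_CUBIC)
r=np.zeros((600,800,3),np.uint8); r[:240,:384]=cr("wrist",0,0,640,400,.6); a=cr("top",270,150,150,60,5); r[240:540,:750]=a; b=cr("side",300,175,104,60,4); r[:240,384:800]=b
cv2.imwrite("pics/comp.png",r[:,:,::-1])
E
```

```text
32.95 [ 0.36196812 -0.28655692  0.14167492] [-1.79833898e+02  2.72215941e-02  1.02463441e+02]
wrist [([313, 89, 17, 33, 346], [321.8, 104.0]), ([295, 91, 16, 33, 302], [301.9, 108.2]), ([408, 143, 19, 19, 51], [416.4, 149.2]), ([425, 152, 5, 7, 23], [427.0, 154.8]), ([316, 186, 22, 30, 350], [326.8, 201.5])]
pred base/top [[323.2, 191.7], [323.2, 194.3], [323.0, 206.2]] [322.56284709 261.05827749]
plain [[337.3999938964844, 175.89999389648438], [411.79998779296875, 161.0], [414.5, 174.3000030517578], [340.0, 189.1999969482422]]
```

View pics/comp.png

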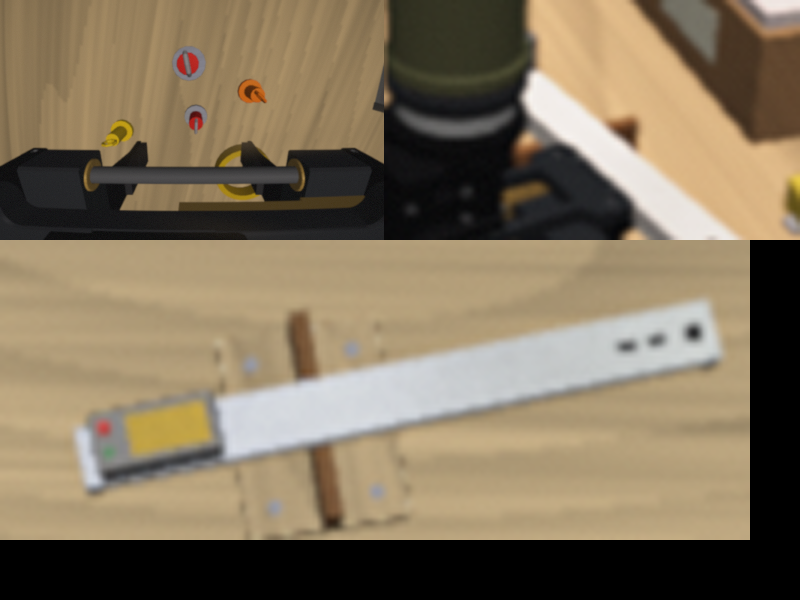

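The composite shows the bar balanced level over the batten. The wrist view has the small red magnet at about (326,195), with its grip blob at (326.8,201.5). Next I'll compute the pick and place points.

```bash
python3 - <<'E'
from h import *
import pickle
d=pickle.load(open("c6.pkl","rb"));W,T=d["wrist"],d["top"]
g=atz(W,326.8,201.5,.027); b=atz(W,325.5,193.5,.009); print("grip",g,"disc",b)
d0=pickle.load(open("c0.pkl","rb")); print("top0",atz(d0["top"],434,243,.045)); print("tri side0",tri(d0["side"],(318.1,298.6),W,(326.8,201.5)))
tp=lambda x,y:(270+x/5-.4,150+(y-240)/5-.4)
h=np.array
# batten centreline at z=.06 from visible top strip ends
e=[atz(T,*tp(*p),.06)[:2] for p in((298,313),(331,520))]; print("batten",e,np.linalg.norm(e[0]-e[1]))
c=[atz(T,*tp(*p),.084)[:2] for p in((708,299),(721,358),(76,429),(90,490))]; P0=(c[0]+c[1])/2;P1=(c[2]+c[3])/2
yaw=np.arctan2(-(P1-P0)[0],(P1-P0)[1]); print("bar len",np.linalg.norm(P1-P0),"mid",(P0+P1)/2,"yaw",yaw)
# holes/base corners
bc=[atz(T,*tp(*p),.015)[:2] for p in((213,338),(378,322),(412,514),(245,541))]; print("base mean",np.mean(bc,0))
for by in(.0522,.0537):
  A=np.array([[-np.sin(yaw),-np.cos(.158)],[np.cos(yaw),-np.sin(.158)]]); s=np.linalg.solve(A,np.array([.548,by])-(P0+P1)/2)
  t=(P0+P1)/2+s[0]*np.array([-np.sin(yaw),np.cos(yaw)]); print(by,"place",t,"bar y",s[0])
s=sensors.get_obs(); R0=Rn.from_euler("xyz",s["tool_rot"],degrees=True); down=Rn.from_euler("xyz",[180,0,102.46],degrees=True)
rel([*((g+b)/2)[:2],.022],down)
E
```

```text
grip [ 0.36549098 -0.28777882  0.027     ] disc [ 0.36395803 -0.28581114  0.009     ]
top0 [ 0.36200465 -0.27885441  0.045     ]
tri side0 (array([ 0.36604056, -0.28535101,  0.03596149]), np.float64(0.002470289181239915))
batten [array([0.61593593, 0.06464133]), array([0.47769862, 0.04218054])] 0.14005013389530516
bar len 0.41804129899487485 mid [ 0.55702043 -0.00196502] yaw 0.22590186249327404
base mean [0.54852312 0.05279721]
0.0522 place [0.54469306 0.05167311] bar y 0.055036468353323424
0.0537 place [0.54436051 0.05312013] bar y 0.056521205767969276
xyz mm [ -0.8   3.  119.7] rv [-0.0029  0.0005  0.0001]
```

Request:
{"fn": "drive_tool", "kwargs": {
  "moves": [
    {"x": -1, "y": 3, "z": 60, "rx": -0.003, "ry": 0, "rz": 0, "fingers": -1},
    {"x": -1, "y": 3, "z": 100, "rx": -0.003, "ry": 0, "rz": 0, "fingers": -1},
    {"x": -1, "y": 3, "z": 119, "rx": -0.003, "ry": 0, "rz": 0, "fingers": -1},
    {"x": -1, "y": 3, "z": 119, "rx": -0.003, "ry": 0, "rz": 0, "fingers": -1},
    {"x": -1, "y": 3, "z": 119, "rx": -0.003, "ry": 0, "rz": 0, "fingers": 1},
    {"x": -1, "y": 3, "z": 119, "rx": -0.003, "ry": 0, "rz": 0, "fingers": 1},
    {"x": -1, "y": 3, "z": 119, "rx": -0.003, "ry": 0, "rz": 0, "fingers": 1},
    {"x": -1, "y": 3, "z": 119, "rx": -0.003, "ry": 0, "rz": 0, "fingers": 1},
    {"x": -1, "y": 3, "z": 119, "rx": -0.003, "ry": 0, "rz": 0, "fingers": 1},
    {"x": -1, "y": 3, "z": 119, "rx": -0.003, "ry": 0, "rz": 0, "fingers": 1},
    {"x": -1, "y": 3, "z": 119, "rx": -0.003, "ry": 0, "rz": 0, "fingers": 1},
    {"x": -1, "y": 3, "z": 119, "rx": -0.003, "ry": 0, "rz": 0, "fingers": 1}
  ],
  "force": 15
}}

```text
time_s: 34.45
tool_pos: [0.3642, -0.2869, 0.022]
tool_rot: [-179.9, 0.0, 102.4]
force: [0.0, -0.4, 0.4]
grip_width: 0.0194
grasp_force: 15.0
```

```bash
python3 - <<'E'
from h import *
s=sensors.get_obs(); print(s["time_s"],s["tool_pos"],s["tool_rot"],s["grip_width"])
down=Rn.from_euler("xyz",[180,0,102.46],degrees=True)
z=s["tool_pos"][2]+.084
rel([.5446,.0522,.19],down); rel([.5446,.0522,z+.004],down)
E
```

```text
34.45 [ 0.36422005 -0.2868881   0.02202632] [-1.79944140e+02  1.73698251e-03  1.02447984e+02] 0.019405840737600186
xyz mm [ 292.2  249.1 -168.2] rv [-0.001   0.     -0.0002]
xyz mm [292.2 249.1 -88.3] rv [-0.001   0.     -0.0002]
```

Request:
{"fn": "drive_tool", "kwargs": {
  "moves": [
    {"x": 0, "y": 0, "z": -50, "rx": 0, "ry": 0, "rz": 0, "fingers": 1},
    {"x": 0, "y": 0, "z": -110, "rx": 0, "ry": 0, "rz": 0, "fingers": 1},
    {"x": 0, "y": 0, "z": -165, "rx": 0, "ry": 0, "rz": 0, "fingers": 1},
    {"x": 60, "y": 50, "z": -168, "rx": -0.001, "ry": 0, "rz": 0, "fingers": 1},
    {"x": 292, "y": 249, "z": -168, "rx": -0.001, "ry": 0, "rz": 0, "fingers": 1},
    {"x": 292, "y": 249, "z": -168, "rx": -0.001, "ry": 0, "rz": 0, "fingers": 1},
    {"x": 292, "y": 249, "z": -168, "rx": -0.001, "ry": 0, "rz": 0, "fingers": 1},
    {"x": 292, "y": 249, "z": -168, "rx": -0.001, "ry": 0, "rz": 0, "fingers": 1},
    {"x": 292, "y": 249, "z": -168, "rx": -0.001, "ry": 0, "rz": 0, "fingers": 1},
    {"x": 292, "y": 249, "z": -168, "rx": -0.001, "ry": 0, "rz": 0, "fingers": 1},
    {"x": 292, "y": 249, "z": -168, "rx": -0.001, "ry": 0, "rz": 0, "fingers": 1},
    {"x": 292, "y": 249, "z": -135, "rx": -0.001, "ry": 0, "rz": 0, "fingers": 1},
    {"x": 292, "y": 249, "z": -105, "rx": -0.001, "ry": 0, "rz": 0, "fingers": 1},
    {"x": 292, "y": 249, "z": -92, "rx": -0.001, "ry": 0, "rz": 0, "fingers": 1},
    {"x": 292, "y": 249, "z": -92, "rx": -0.001, "ry": 0, "rz": 0, "fingers": 1},
    {"x": 292, "y": 249, "z": -92, "rx": -0.001, "ry": 0, "rz": 0, "fingers": 1}
  ]
}}

```text
time_s: 36.45
tool_pos: [0.5454, 0.0516, 0.1152]
tool_rot: [179.9, 0.0, 102.4]
force: [0.4, 0.3, -0.2]
grip_width: 0.0196
grasp_force: 15.0
```

```bash
python3 - <<'E'
from h import *
m=avg(6)
s=sensors.get_obs(); print(s["time_s"],s["tool_rot"],s["grip_width"])
down=Rn.from_euler("xyz",[180,0,102.45],degrees=True)
rel([.5446,.0522,.106],down,pos0=m[6:9])
print(plain(snap("top"),380))
E
```

```text
avg [-0.0492  0.3752 -0.7931 -0.0623  0.0185  0.0087  0.5452  0.052   0.1149] sem [0.1734 0.1585 0.2723 0.0105 0.0108 0.0077]
36.75 [ 1.79940651e+02 -3.58839617e-03  1.02460747e+02] 0.019654488137094858
xyz mm [ 0.3 -0.6  8.9] rv [ 0.001  -0.0001  0.0002]
[[377.6000061035156, 167.89999389648438], [411.79998779296875, 161.0], [414.3999938964844, 173.89999389648438], [380.20001220703125, 180.8000030517578]]
```

Request:
{"fn": "drive_tool", "kwargs": {
  "moves": [
    {"x": 0, "y": -0.5, "z": 4, "rx": 0, "ry": 0, "rz": 0, "fingers": 1},
    {"x": 0, "y": -0.5, "z": 7, "rx": 0, "ry": 0, "rz": 0, "fingers": 1},
    {"x": 0, "y": -0.5, "z": 7.5, "rx": 0, "ry": 0, "rz": 0, "fingers": 1},
    {"x": 0, "y": -0.5, "z": 7.5, "rx": 0, "ry": 0, "rz": 0, "fingers": 1}
  ]
}}

```text
time_s: 37.3
tool_pos: [0.544, 0.0519, 0.1062]
tool_rot: [-180.0, 0.0, 102.5]
force: [1.6, 0.1, -0.8]
grip_width: 0.0194
grasp_force: 15.0
```

Request:
{"fn": "drive_tool", "kwargs": {
  "moves": [
    {"x": 0, "y": 0, "z": 0.5, "rx": 0, "ry": 0, "rz": 0, "fingers": 1},
    {"x": 0, "y": 0, "z": 0.5, "rx": 0, "ry": 0, "rz": 0, "fingers": 1}
  ]
}}

```text
time_s: 37.55
tool_pos: [0.5441, 0.0519, 0.106]
tool_rot: [180.0, -0.0, 102.5]
force: [-1.4, -0.6, 0.3]
grip_width: 0.0195
grasp_force: 15.0
```

Request:
{"fn": "drive_tool", "kwargs": {
  "moves": [
    {"x": 0, "y": 0, "z": 0.5, "rx": 0, "ry": 0, "rz": 0, "fingers": 1},
    {"x": 0, "y": 0, "z": 0.5, "rx": 0, "ry": 0, "rz": 0, "fingers": 1}
  ]
}}

```text
time_s: 37.8
tool_pos: [0.5442, 0.0519, 0.106]
tool_rot: [180.0, -0.0, 102.4]
force: [-2.8, -0.1, 5.1]
grip_width: 0.0194
grasp_force: 15.0
```

Request:
{"fn": "drive_tool", "kwargs": {
  "moves": [
    {"x": 0, "y": 0, "z": -0.7, "rx": 0, "ry": 0, "rz": 0, "fingers": 1},
    {"x": 0, "y": 0, "z": -0.7, "rx": 0, "ry": 0, "rz": 0, "fingers": 1}
  ],
  "force": 4
}}

```text
time_s: 38.05
tool_pos: [0.5441, 0.0519, 0.106]
tool_rot: [180.0, 0.0, 102.5]
force: [-0.8, -0.0, 2.5]
grip_width: 0.0198
grasp_force: 4.0
```

Request:
{"fn": "drive_tool", "kwargs": {
  "moves": [
    {"x": 0, "y": 0, "z": 0, "rx": 0, "ry": 0, "rz": 0, "fingers": 0.5},
    {"x": 0, "y": 0, "z": 0, "rx": 0, "ry": 0, "rz": 0, "fingers": 0},
    {"x": 0, "y": 0, "z": 0, "rx": 0, "ry": 0, "rz": 0, "fingers": -0.3},
    {"x": 0, "y": 0, "z": 0, "rx": 0, "ry": 0, "rz": 0, "fingers": -0.3},
    {"x": 0, "y": 0, "z": 0, "rx": 0, "ry": 0, "rz": 0, "fingers": -0.3},
    {"x": 0, "y": 0, "z": 0, "rx": 0, "ry": 0, "rz": 0, "fingers": -0.3}
  ]
}}

```text
time_s: 38.8
tool_pos: [0.544, 0.0518, 0.106]
tool_rot: [180.0, 0.0, 102.5]
force: [-0.1, 0.3, -0.1]
grip_width: 0.0551
grasp_force: 0.0
```

```bash
python3 - <<'E'
from h import *
m=avg(6)
print(plain(snap("top"),380))
E
```

```text
avg [ 0.0672 -0.1953 -0.0069 -0.0711  0.0374 -0.0202  0.544   0.0519  0.106 ] sem [0.2396 0.1224 0.11   0.0128 0.0129 0.013 ]
[[377.6000061035156, 167.89999389648438], [412.0, 161.0], [414.6000061035156, 173.89999389648438], [380.20001220703125, 180.8000030517578]]
```

Still level, so I'll rise straight up, swing away and check.

Request:
{"fn": "drive_tool", "kwargs": {
  "moves": [
    {"x": 0, "y": 0, "z": -20, "rx": 0, "ry": 0, "rz": 0, "fingers": -0.3},
    {"x": 0, "y": 0, "z": -60, "rx": 0, "ry": 0, "rz": 0, "fingers": -0.3},
    {"x": 0, "y": 0, "z": -110, "rx": 0, "ry": 0, "rz": 0, "fingers": -0.3},
    {"x": 0, "y": 0, "z": -130, "rx": 0, "ry": 0, "rz": 0, "fingers": -0.3},
    {"x": 200, "y": -150, "z": -130, "rx": 0, "ry": 0, "rz": 0, "fingers": -0.3},
    {"x": 250, "y": -150, "z": -130, "rx": 0, "ry": 0, "rz": 0, "fingers": -0.3},
    {"x": 250, "y": -150, "z": -130, "rx": 0, "ry": 0, "rz": 0, "fingers": -0.3},
    {"x": 250, "y": -150, "z": -130, "rx": 0, "ry": 0, "rz": 0, "fingers": -0.3},
    {"x": 250, "y": -150, "z": -130, "rx": 0, "ry": 0, "rz": 0, "fingers": -0.3},
    {"x": 250, "y": -150, "z": -130, "rx": 0, "ry": 0, "rz": 0, "fingers": -0.3},
    {"x": 250, "y": -150, "z": -130, "rx": 0, "ry": 0, "rz": 0, "fingers": -0.3},
    {"x": 250, "y": -150, "z": -130, "rx": 0, "ry": 0, "rz": 0, "fingers": -0.3}
  ]
}}

```text
time_s: 40.65
tool_pos: [0.3446, 0.2626, 0.236]
tool_rot: [180.0, 0.0, 102.3]
force: [-0.4, -0.3, -0.8]
grip_width: 0.0561
grasp_force: 0.0
```

```bash
python3 - <<'E'
from h import *
d={n:snap(n) for n in("side","top")}
s=sensors.get_obs(); print(s["time_s"],s["tool_pos"])
print(plain(d["top"],380))
P={}
for n in d:
    h=d[n]["image"].astype(int); m=((h[...,0]>100)&(h[...,1]<60)&(h[...,2]<70)).astype(np.uint8); m[:,:305]=0; m[:,420:]=0;m[250:]=0
    k,l,st,ce=cv2.connectedComponentsWithStats(m); print(n,[(st[i].tolist(),ce[i].round(1).tolist()) for i in range(1,k)])
    print("pred grip",[proj(d[n],[.5446,.0522,z]).round(1).tolist() for z in(.093,.129)])
E
```

```text
40.75 [0.34439772 0.26277255 0.23598565]
[[377.6000061035156, 167.89999389648438], [412.0, 161.0], [414.6000061035156, 173.89999389648438], [380.20001220703125, 180.8000030517578]]
side [([341, 191, 5, 10, 38], [343.1, 195.7])]
pred grip [[342.1, 200.6], [342.5, 190.9]]
top [([331, 182, 5, 3, 11], [333.2, 183.4]), ([415, 224, 1, 1, 1], [415.0, 224.0]), ([410, 248, 6, 2, 8], [412.5, 248.5])]
pred grip [[333.4, 183.1], [334.0, 180.4]]
```

Both views put the magnet upright at the planned spot: side (343,196) and top (333,183). The bar is steady and level, so I'll hand it in.

```bash
python3 -c "
from h import *
print(workorder.sign_off())"
```

```text
the job is handed in; nothing more can be done
None
```

I handed the job in at about 41 s: the camera views just before showed the bar level on the batten edge and the small red magnet standing upright on its back above the batten (no verdict was returned).

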